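# Scrape down the palette and lay out the panels

## Task

Get the glass palette ready as a painting surface. First, while the panels stay in their bin, wipe every dried paint lump off the glass into the palette's trough with the scraper block, never touching a lump with the fingers. Then tilt each panel out of its hooded slot, handle end first, and lay the panels flat on the glass side by side, wholly on it inside the rims, squared up with their long sides parallel to the trough; leave the scraper standing on the middle of its cork pad, lined up with it, and all lumps in the trough, without shifting the other things on the table.

Things in the scene. Friction and masses are not known exactly. Their poses are not given: they have to be found in the camera images.
- palette: Fixed palette; origin at table level under the glass centre. Pale glass: top z = 45, x -115..115, y -125..125 mm; flat stains on it are only colour. Rims 8 thick stand to z = 55 on its -x, +x, +y sides. The -y side is open and drops into a dark trough built on: y -195..-125, x -115..115, floor z = 4, outer walls 40 high (out to y = -200).
- bin: Fixed plywood bin, 177 (x) x 264 (y); origin: centre of underside. Three deep slots 80 wide, centred at y = -86, 0, 86, x -82..82, floor z = 6, walls to z = 76. A hood over x -88..-32 (z 76..82) leaves x -32..82 open: a panel comes out only tilted about its plain end, handle (+x) end up about 35 degrees (27 to 48), then drawn 85 mm up its own slope, then raised.
- pad: Fixed cork pad, 130 (x) x 75 (y) x 4 mm, the scraper's parking place. Origin: centre of its underside.
- scraper: Loose scraper block, 180 g: yellow foot 90 (x) x 36 (y) x 12 high with a dark wooden grip 80 (x) x 22 (y) on it from z = 12 to z = 56. Origin: centre of the underside, z up. Pinch the grip across y. Starts standing on the cork pad, its x roughly along the pad's.
- panel_red: Red painting panel, 150 (x) x 66 (y) x 8 mm, 130 g. Origin: centre of its underside. A wooden handle block 30 (x) x 14 (y) stands on top, centred 55 mm along +x, from z = 8 to z = 48. Starts flat in the bin's -y slot, handle at the open +x end, plain end under the hood. May be absent (None).
- panel_yellow: Yellow painting panel, 150 (x) x 66 (y) x 8 mm, 130 g. Origin: centre of its underside. A wooden handle block 30 (x) x 14 (y) stands on top, centred 55 mm along +x, from z = 8 to z = 48. Starts flat in the bin's middle slot, handle at the open +x end, plain end under the hood. May be absent (None).
- panel_blue: Blue painting panel, 150 (x) x 66 (y) x 8 mm, 130 g. Origin: centre of its underside. A wooden handle block 30 (x) x 14 (y) stands on top, centred 55 mm along +x, from z = 8 to z = 48. Starts flat in the bin's +y slot, handle at the open +x end, plain end under the hood. May be absent (None).
- chip0: Hard dried paint lump, turquoise, a flat round dome 23 mm across and 9 high, 10 g, loose on the glass. Origin: centre of its underside. May be absent (None).
- chip1: Hard dried paint lump, red, a flat round dome 23 mm across and 9 high, 10 g, loose on the glass. Origin: centre of its underside. May be absent (None).
- chip2: Hard dried paint lump, yellow, a flat round dome 23 mm across and 9 high, 10 g, loose on the glass. Origin: centre of its underside. May be absent (None).
- chip3: Hard dried paint lump, violet, a flat round dome 23 mm across and 9 high, 10 g, loose on the glass. Origin: centre of its underside. May be absent (None).
- chip4: Hard dried paint lump, dark green, a flat round dome 23 mm across and 9 high, 10 g, loose on the glass. Origin: centre of its underside. May be absent (None).
- medium_bottle: Amber bottle, 56 mm across, 150 high; a bystander. Origin: underside.
- brush_tin: Steel tin of brushes, 72 mm across, 110 high, brushes to 190; a bystander. Origin: underside.
- tape_roll: Blue tape roll lying flat, 90 mm across, 24 high; a bystander. Origin: underside.
- palette_knife: Palette knife lying flat, 190 mm long, along x; a bystander. Origin: underside.
- paint_tube: White paint tube lying flat, about 115 x 34 x 22 mm; a bystander. Origin: underside.
There are look-alikes about, which are no part of the job. Leave any turquoise look-alike of the panel_blue alone.

How it is judged:
By the outcome, as a careful person would: the job done as asked, in the order asked, and still so for the second after the job is handed in, with the robot touching nothing.
Of chip0, chip1, chip2, chip3, chip4 only 3 to 5 are there at a start; the rules pass over those that are not, and their reading is None.
Of panel_red, panel_yellow, panel_blue only 2 to 3 are there at a start; the rules pass over those that are not, and their reading is None.
At some moment in a run one of scraper, chip0, chip1, chip2, chip3, chip4 may be knocked a few centimetres aside while the robot is not near it.
It also fails if it takes over 210 s, if anything falls off the work surface, if the arm or the gripper's body presses on something with over 40 N, if the wrist force passes 120 N, or if a joint passes its speed limit or range.

## Robot

A 6-joint arm with a two-finger parallel gripper is mounted at the origin on the work surface. World frame = base frame: x ahead of the robot, y to its left, z up, the work surface at z = 0. Lengths are in m, angles in rad, forces in N, time in s.
With the tool pointing down it reaches from about 0.35 to 0.975 m from the base axis. Payload 4.9 kg.
Tool frame: the origin (TCP) lies at the very end of the fingers, on their centre line; the grasp point (between the pads) lies 19 mm behind it; z points along the fingers, y is the line along which they close (so a half turn about z gives the same grasp; the last joint's range is limited). The gripper opens to 85 mm and grips with 20 to 120 N. Pads are 22 mm wide; open, the fingers measure 114 mm over their backs; the gripper's body (76 mm by 85 mm) begins 54 mm behind the grasp point. The pads swing forward as they close: fully open they stand 13 mm farther back than shut.
Start: joints at [-1.358, 0.053, 1.613, -0, 1.476, -0.119], TCP at [0.204, -0.591, 0.231] pointing down, gripper open.
Joint ranges: [-3.01, 3.01], [-1.01, 2.22], [0.06, 2.58], [-1.02, 4.17], [0.09, 2.62], [-3.14, 3.14]. Speed limits (rad/s): [2.57, 2.57, 3.14, 3.14, 3.14, 3.14].

## Interface

Orientations are given as a 3x3 rotation matrix whose columns are the frame's x, y, z axes.
In Python, from bench import r gives the robot as it stands. The module is installed in compiled form; this text tells all that it offers.
- The arm moves only by the tool move_arm, never from a script. Its argument "motion" is a list that holds one entry, the list of rows, each a list of 4 numbers: the shift along the tool's x, y, z each as a share of 0.4 m, from -1 to 1, then the turn about the tool's z as a share of 45 degrees, from -1 to 1. In form: [[[x, y, z, twist], ...]]. A call has 1 to 12 rows; each row shifts and turns the commanded pose from where the row before left it, along the tool's axes as they then stand; what a row does not reach is not made up. A row lasts 1/12 s, in which the tool goes at most 41.7 mm and 7.16 degrees, less where a joint would pass 70% of its speed; a pose out of reach is approached as far as the arm can. A call with a number of a shift or a turn outside -1 to 1 is refused whole. A call with a gripper value outside its range is refused whole. "gripper" is the opening, from -1 (shut) to 1 (fully open), so that 0 is half open, set as the call begins (left out, the last holds). The fingers move at their own pace and stop on an object; "force" is the grip in N (left out, the last holds). Time passes only in rows, so rows that do not move let the fingers close. It gives the time, the measured TCP pose, the force, the opening and the grip force at its end, in the units of the state.
- r.get_state(): the state, without advancing time (a new reading comes with each control period).
- r.snapshot(name): name is "side" or "top"; returns the picture (420x560x3 uint8, red, green, blue); there is no depth.
- r.camera_info(name): a dict with "camera_matrix" (3x3 intrinsics, pixels), "D" ([k1, k2, p1, p2, k3] as OpenCV has them; the pictures are not rectified), "R" (3x3) and "t" (3): a world point X has camera coordinates R X + t. Camera axes: x right, y down, z forward; pixel columns grow to the right and rows downward; lengths in m; the calibration is good to about 2 mm. A picture is of the moment at which its call begins. camera_info takes no time and is no camera call.
- r.job_done(): hands the job in; it is judged then, once.
The state is a dict: "clock": time; "joints": joint angles; "qvel": joint speeds; "effort": joint torques, N m; "tcp_pos": TCP position; "orientation": TCP orientation; "ft_force": force on the tool from outside, world axes, zero at the start; "ft_torque": the same for the moment, N m; "width": finger opening in m; "grip_force": force on a finger pad.
Only numpy, scipy, OpenCV 4.12 (cv2) and the standard library are available. Lean on these libraries where they do the work, as an engineer would, in place of code of your own. Each camera call takes 0.05 s, during which the arm holds its last target. There are 200 camera calls.

## Working session

There is one attempt and no reset: what is moved stays moved. The work goes in short steps, Python scripts to look and compute and a tool call to move; the robot and the scene stay as the last step left them, time stands still between calls to the robot, and variables do not carry over. Pictures are saved under pics/ and viewed, at most 14 in all, crops included, and the job is handed in when it is done.

Besides the shell and the picture viewer there is one more tool, called after "Request:" in YAML: its name, and indented under it one key for each argument. move_arm: Moves the arm, as the interface text tells. Shift numbers are shares of 0.4 m and turn numbers shares of 45 degrees, none past 1 either way. Its arguments: {"type":"object","properties":{"motion":{"type":"array","items":{"type":"array","items":{"type":"array","items":{"type":"number"}}}},"gripper":{"type":"number"},"force":{"type":"number"}},"required":["motion"]}

```bash
mkdir -p pics; python3 - <<'E'
from bench import r
import cv2, numpy as np
np.set_printoptions(precision=4,suppress=True)
for n in("top","side"):
    cv2.imwrite(f"pics/{n}0.png",r.snapshot(n)[:,:,::-1]); print(r.camera_info(n))
print(r.get_state())
E
```

```text
{'camera_matrix': array([[466.8266,   0.    , 280.1231],
       [  0.    , 466.8266, 210.8983],
       [  0.    ,   0.    ,   1.    ]]), 'D': array([0.0036, 0.    , 0.    , 0.    , 0.    ]), 'R': array([[ 0.0273, -0.9996, -0.0102],
       [-0.994 , -0.0261, -0.1058],
       [ 0.1055,  0.013 , -0.9943]]), 't': array([0.1258, 0.5218, 1.1646])}
{'camera_matrix': array([[439.2322,   0.    , 275.7331],
       [  0.    , 439.2322, 211.9526],
       [  0.    ,   0.    ,   1.    ]]), 'D': array([0.0093, 0.    , 0.    , 0.    , 0.    ]), 'R': array([[-0.9963, -0.0863,  0.0021],
       [-0.0606,  0.6827, -0.7281],
       [ 0.0614, -0.7255, -0.6854]]), 't': array([ 0.5229, -0.0127,  1.4184])}
{'clock': 0.1, 'joints': array([-1.358 ,  0.0533,  1.6141, -0.    ,  1.476 , -0.119 ]), 'qvel': array([ 0.    , -0.0011, -0.0015,  0.0006, -0.0008, -0.0001]), 'effort': array([  0.0019, -39.4901, -37.1363,   0.0001,   0.004 ,  -0.    ]), 'tcp_pos': array([ 0.2035, -0.5904,  0.2302]), 'orientation': array([[ 0.9455,  0.3257, -0.0004],
       [ 0.3257, -0.9455,  0.0018],
       [ 0.0002, -0.0018, -1.    ]]), 'ft_force': array([ 0.6885,  0.0448, -0.0482]), 'ft_torque': array([-0.0279,  0.0037, -0.0226]), 'grip_force': 0.0, 'width': 0.0855535767905794}
```

View pics/top0.png

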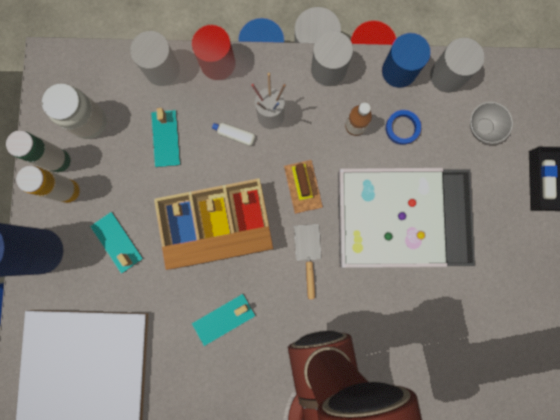

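View pics/side0.png

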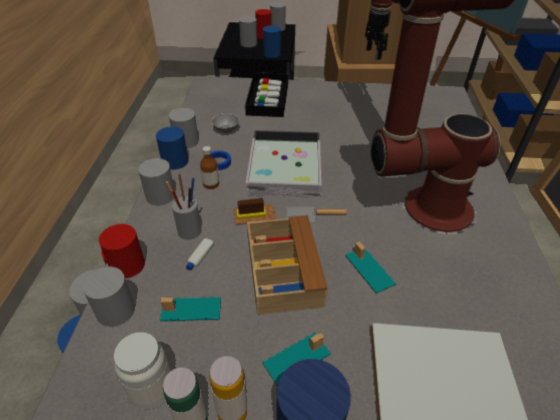

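Top view: palette around (391,218) with the trough on the right, bin at (213,222), scraper on the pad at (303,182). Three turquoise panel look-alikes lie on the table at (165,138), (117,242) and (223,319). The real panels in the bin are blue (183,222), yellow (214,217) and red (247,210). Next I'll enlarge one crop to check the lumps and panels.

```bash
python3 - <<'E'
import cv2
a=cv2.imread("pics/top0.png")
c=a[155:275,150:480]
cv2.imwrite("pics/crop1.png",cv2.resize(c,None,fx=2.42,fy=2.42,interpolation=cv2.INTER_CUBIC))
E
```

```text
(no output)
```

View pics/crop1.png

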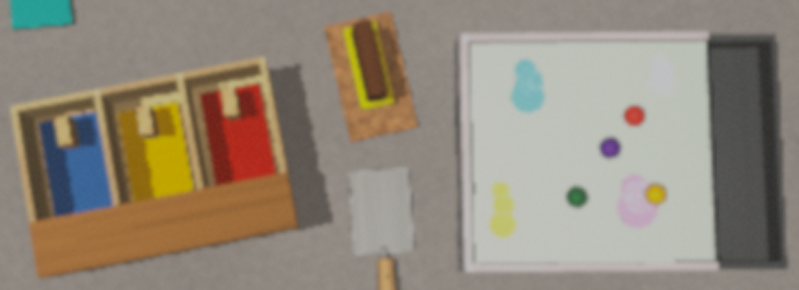

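```bash
cat > h.py <<'E'
from bench import r
import cv2, numpy as np
from scipy.optimize import least_squares
np.set_printoptions(precision=4,suppress=True)
def proj(n,P):
    c=r.camera_info(n)
    return cv2.projectPoints(np.float64(P),cv2.Rodrigues(c["R"])[0],c["t"],c["camera_matrix"],c["D"])[0][:,0]
def unproj(n,uv,z):
    c=r.camera_info(n)
    p=cv2.undistortPoints(np.float64(uv).reshape(-1,1,2),c["camera_matrix"],c["D"])[:,0]
    d=np.c_[p,np.ones(len(p))]@c["R"]; o=-c["R"].T@c["t"]
    return o+d*((z-o[2])/d[:,2])[:,None]
def world(p,L):
    L=np.float64(L); c,s=np.cos(p[2]),np.sin(p[2])
    return np.c_[p[0]+c*L[:,0]-s*L[:,1],p[1]+s*L[:,0]+c*L[:,1],L[:,2]]
def fit(n,L,uv,x0):
    f=lambda p:(proj(n,world(p,L))-uv).ravel()
    s=least_squares(f,x0); return s.x,np.abs(s.fun).max()
def snap(name,n,box=None,k=1):
    a=r.snapshot(n)[:,:,::-1].copy()
    if box: a=a[box[1]:box[3],box[0]:box[2]]
    cv2.imwrite(f"pics/{name}.png",cv2.resize(a,None,fx=k,fy=k,interpolation=cv2.INTER_CUBIC)); return a
E
python3 - <<'E'
from h import *
C=lambda l:np.array(l)/2.42+[150,155]-.3
mm=lambda l:np.array(l)/1000.
def go(n,L,uv,x0):
    p,e=fit("top",mm(L),C(uv),x0); print(n,p,"deg",np.degrees(p[2]),"res px",e); return p
pal=go("palette",[[123,133,55],[-123,133,55],[123,-200,40],[-123,-200,40]],[[460,34],[463,271],[775,36],[783,266]],[.45,-.25,0])
b=go("bin",[[88.5,132,76],[88.5,-132,76],[-88.5,132,82],[-88.5,-132,82]],[[12,107],[264,58],[38,276],[298,226]],[.45,.15,0])
pad=go("pad",[[65,37.5,4],[65,-37.5,4],[-65,-37.5,4],[-65,37.5,4]],[[326,25],[392,13],[417,126],[350,140]],[.5,0,0])
go("scr",[[40,11,60],[40,-11,60],[-40,-11,60],[-40,11,60]],[[352,22],[374,20],[385,98],[364,101]],[.5,0,0])
for n,u in dict(red=[634,115],violet=[610,147],green=[577,196],yellow=[655,194],turqS=[525,69]).items():
    w=unproj("top",C([u]),.05)[0]; d=w-[*pal[:2],0]; print(n,w,"pal frame",d[:2])
a=cv2.imread("pics/top0.png")
for u in C([[525,69],[527,95],[502,190],[502,222],[634,115]]): print(u,a[int(round(u[1])),int(round(u[0]))][::-1])
# panel handles top z 54 
for n,u in dict(blue=[65,120],yel=[146,112],red=[231,90]).items(): 
    w=unproj("top",C([u]),.054)[0]; c,s=np.cos(b[2]),np.sin(b[2]); d=w[:2]-b[:2]; print(n,w,[c*d[0]+s*d[1],-s*d[0]+c*d[1]])
E
```

```text
palette [ 0.5085 -0.1431  0.0307] deg 1.7600309452652907 res px 1.4660825437451876
bin [0.4784 0.3023 0.2197] deg 12.585862287353201 res px 0.7121196256716189
pad [0.5881 0.0817 0.2289] deg 13.113371169322015 res px 0.8183900315591472
scr [0.5952 0.0865 0.1647] deg 9.434251392482675 res px 0.7883697349483896
red [ 0.5464 -0.1895  0.05  ] pal frame [ 0.0379 -0.0464]
violet [ 0.5125 -0.1647  0.05  ] pal frame [ 0.004  -0.0216]
green [ 0.461  -0.1309  0.05  ] pal frame [-0.0475  0.0122]
yellow [ 0.4652 -0.2108  0.05  ] pal frame [-0.0433 -0.0677]
turqS [ 0.5918 -0.0766  0.05  ] pal frame [0.0833 0.0666]
[366.6421 183.2124] [129 182 185]
[367.4686 193.9562] [128 183 186]
[357.138  233.2124] [191 193 111]
[357.138  246.4355] [192 193 110]
[411.6835 202.2207] [193  73  60]
blue [0.5254 0.3996 0.054 ] [np.float64(0.06708604082139605), np.float64(0.08471535967592764)]
yel [0.5359 0.3159 0.054 ] [np.float64(0.05913365614065792), np.float64(0.0007167235021826382)]
red [0.5612 0.2286 0.054 ] [np.float64(0.06479363537645812), np.float64(-0.09006731079981058)]
```

```bash
cat > ov.py <<'E'
from h import *
def overlay(objs,name,imgs,boxes,k):
    out=[]
    for n,a,b in zip(("top","side"),imgs,boxes):
        c=cv2.resize(a[b[1]:b[3],b[0]:b[2]],None,fx=k,fy=k,interpolation=cv2.INTER_CUBIC)
        for p,L,col in objs:
            q=((proj(n,world(p,np.array(L)/1000.))-[b[0],b[1]]+.5)*k*8).astype(int)
            cv2.polylines(c,[q],True,col,1,cv2.LINE_AA,3)
        out.append(c)
    cv2.imwrite(f"pics/{name}.png",np.vstack(out))
rect=lambda x0,x1,y0,y1,z:[[x0,y0,z],[x1,y0,z],[x1,y1,z],[x0,y1,z]]
E
python3 - <<'E'
from ov import *
pal=[.5085,-.1431,.0307];b=[.4784,.3023,.2197];pad=[.5881,.0817,.2289];s=[.5952,.0865,.1647]
G=(0,255,0);R=(0,0,255);M=(255,0,255)
objs=[(pal,rect(-115,115,-125,125,45),G),(pal,rect(-123,123,-200,133,40),R),(b,rect(-88.5,88.5,-132,132,76),M),(b,rect(-88,-32,-132,132,82),G),(pad,rect(-65,65,-37.5,37.5,4),M),(s,rect(-45,45,-18,18,16),R),(s,rect(-40,40,-11,11,60),G)]
overlay(objs,"ov1",[cv2.imread("pics/top0.png"),cv2.imread("pics/side0.png")],[(150,155,480,275),(170,120,500,320)][:2],2.4)
E
python3 -c "
import cv2;a=cv2.imread('pics/ov1.png');print(a.shape);cv2.imwrite('pics/ov1.png',a[:600,:800])"
```

```text
(768, 792, 3)
```

View pics/ov1.png

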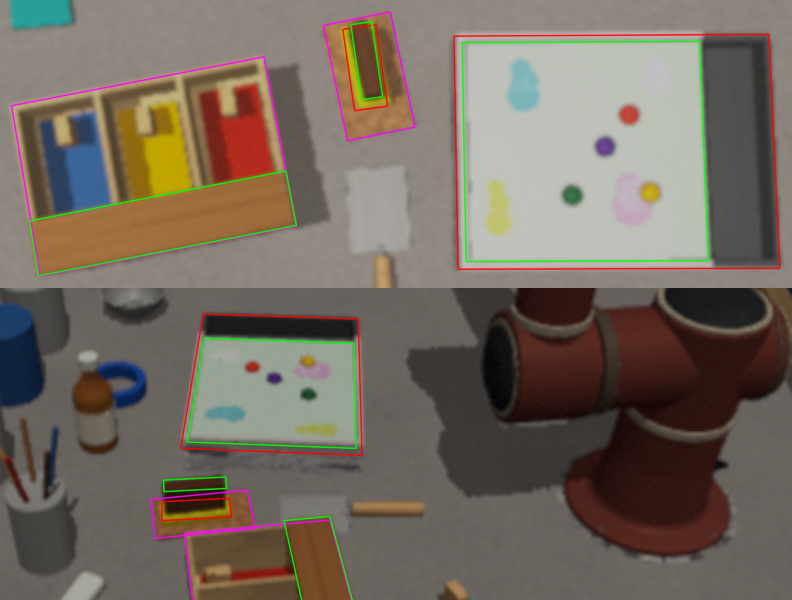

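```bash
python3 - <<'E'
from ov import *
pal=[.5085,-.1461,.0307];pad=[.5881,.0817,.2289];s=[.5952,.0865,.1647]
G=(0,255,0);R=(0,0,255);M=(255,0,255)
objs=[(pad,rect(-65,65,-37.5,37.5,4),M),(s,rect(-45,45,-18,18,16),R),(s,rect(-40,40,-11,11,60),G),(s,rect(-40,40,-11,11,16),G),(pal,rect(-115,115,-125,125,45),G),(pal,rect(-123,123,-200,133,40),R)]
overlay(objs,"a",[cv2.imread("pics/top0.png"),cv2.imread("pics/side0.png")],[(275,150,385,220),(220,190,330,260)],5.4)
a=cv2.imread("pics/a.png")
overlay(objs,"b",[cv2.imread("pics/top0.png"),cv2.imread("pics/side0.png")],[(425,160,475,280),(240,180,290,200)],5.4) 
b=cv2.imread("pics/b.png"); 
h=min(600,a.shape[0],b.shape[0]);c=np.hstack([a[:600],np.vstack([b,np.zeros((800,b.shape[1],3),np.uint8)])[:min(600,a.shape[0])]])[:,:800];print(c.shape)
cv2.imwrite("pics/ov2.png",c)
E
```

```text
(600, 800, 3)
```

View pics/ov2.png

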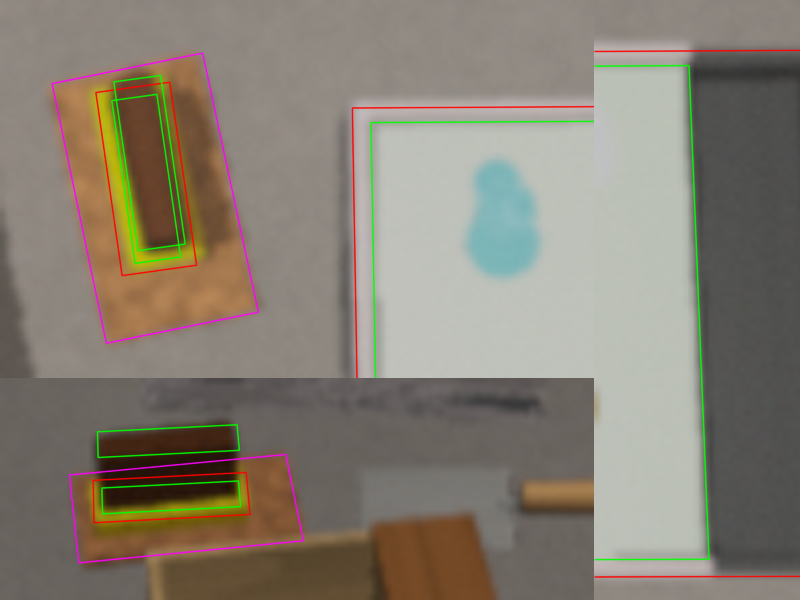

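```bash
cat >> h.py <<'E'
def plan(x,y,z,yaw,frm=None):
    """shares to target; yaw = world angle of tool x (rad). frm=(x,y,z,yaw) overrides the measured start"""
    if frm is None:
        s=r.get_state(); o=s["orientation"]; frm=[*s["tcp_pos"],np.arctan2(o[1,0],o[0,0])]
    d=np.array([x,y,z])-frm[:3]; dy=(yaw-frm[3]+np.pi/2)%np.pi-np.pi/2
    psi=frm[3]+dy; c,s=np.cos(psi),np.sin(psi)
    t=np.array([c*d[0]+s*d[1], s*d[0]-c*d[1], -d[2]])
    print("twist first",round(-dy/(np.pi/4),3),"then tool shift",np.round(t/.4,4),"mm",np.round(t*1000,1),"rows>=",int(np.ceil(np.linalg.norm(t)/.036)))
    return [x,y,z,psi]
def pal2w(x,y,P=(.5085,-.1461,.0307)):
    return world(P,[[x/1000,y/1000,0]])[0][:2]
E
python3 -c "
from h import *
a=plan(.598,.085,.12,.2)
plan(.598,.085,.026,.2,a)"
```

```text
twist first 0.168 then tool shift [ 1.3021 -1.4588  0.2755] mm [ 520.9 -583.5  110.2] rows>= 22
twist first -0.0 then tool shift [0.    0.    0.235] mm [ 0.  0. 94.] rows>= 3
```

Request:
move_arm:
  motion:
    - [[0,0,0,0.084],[0,0,0,0.084],[0.0543,-0.0608,0,0],[0.0543,-0.0608,0,0],[0.0543,-0.0608,0,0],[0.0543,-0.0608,0,0],[0.0543,-0.0608,0,0],[0.0543,-0.0608,0,0],[0.0543,-0.0608,0,0],[0.0543,-0.0608,0,0],[0.0543,-0.0608,0,0],[0.0543,-0.0608,0,0]]
  gripper: 1

```text
clock: 1.1
tcp_pos: [0.3685, -0.3077, 0.2308]
orientation: [[0.98, 0.198, -0.0], [0.198, -0.98, 0.0], [-0.0, -0.0, -1.0]]
ft_force: [0.4, -0.0, 0.3]
width: 0.0857
grip_force: 0.0
```

Request:
move_arm:
  motion:
    - [[0.0543,-0.0608,0,0],[0.0543,-0.0608,0,0],[0.0543,-0.0608,0,0],[0.0543,-0.0608,0,0],[0.0543,-0.0608,0,0],[0.0543,-0.0608,0,0],[0.0543,-0.0608,0,0],[0.0543,-0.0608,0,0],[0.0543,-0.0608,0,0],[0.0543,-0.0608,0,0],[0.0543,-0.0608,0,0],[0.0543,-0.0608,0,0]]

```text
clock: 2.1
tcp_pos: [0.566, 0.03, 0.2307]
orientation: [[0.98, 0.199, -0.001], [0.199, -0.98, -0.0], [-0.001, -0.0, -1.0]]
ft_force: [1.2, -0.8, -0.6]
width: 0.0851
grip_force: 0.0
```

Request:
move_arm:
  motion:
    - [[0.0543,-0.0608,0,0],[0.0543,-0.0608,0,0],[0,0,0,0]]

```text
clock: 2.35
tcp_pos: [0.5998, 0.0889, 0.2304]
orientation: [[0.979, 0.203, -0.0], [0.203, -0.979, 0.002], [-0.0, -0.002, -1.0]]
ft_force: [-0.6, -0.6, -0.6]
width: 0.0853
grip_force: 0.0
```

```bash
python3 -c "
from h import *
print(r.get_state()['tcp_pos'],r.get_state()['clock'])
a=plan(.598,.085,.12,.2)
snap('p1','top',(270,140,450,275),4.4)
"
```

```text
[0.5998 0.0889 0.2304] 2.35
twist first 0.006 then tool shift [-0.0064  0.0087  0.2759] mm [ -2.6   3.5 110.4] rows>= 4
```

Request:
move_arm:
  motion:
    - [[0,0.008,0.08,0],[-0.006,0,0.08,0],[0,0,0.08,0],[0,0,0.08,0],[0,0,0.08,0],[0,0,0.06,0],[0,0,0.05,0],[0,0,0,0]]

```text
clock: 3.07
tcp_pos: [0.5921, 0.08, 0.0216]
orientation: [[0.98, 0.198, -0.011], [0.198, -0.98, -0.0], [-0.01, -0.002, -1.0]]
ft_force: [-1.1, -0.3, -0.8]
width: 0.0852
grip_force: 0.0
```

Request:
move_arm:
  motion:
    - [[0,0,0,0],[0,0,0,0],[0,0,0,0],[0,0,0,0],[0,0,0,0],[0,0,0,0],[0,0,0,0],[0,0,0,0]]
  gripper: -1
  force: 60

```text
clock: 3.73
tcp_pos: [0.5983, 0.0812, 0.0292]
orientation: [[0.98, 0.199, 0.003], [0.199, -0.98, 0.0], [0.003, 0.001, -1.0]]
ft_force: [-0.8, 0.2, 6.0]
width: 0.0209
grip_force: 61.8
```

Request:
move_arm:
  motion:
    - [[0,0,-0.05,0],[0,0,-0.08,0],[0,0,-0.08,0],[0,0,-0.06,0],[0,0,0,0],[0,0,0,0]]

```text
clock: 4.23
tcp_pos: [0.5976, 0.0811, 0.1366]
orientation: [[0.98, 0.199, 0.003], [0.199, -0.98, -0.0], [0.003, 0.001, -1.0]]
ft_force: [-0.3, -0.5, -3.4]
width: 0.0212
grip_force: 61.0
```

```bash
python3 - <<'E'
from h import *
s=snap('s1','side',(190,120,350,270),4)
t=snap('t1','top',(270,130,470,275),4)
print(r.get_state()['tcp_pos'])
a=np.vstack([cv2.resize(cv2.imread('pics/s1.png'),None,fx=.5,fy=.5),]);b=cv2.imread('pics/t1.png')
c=np.zeros((600,800,3),np.uint8);c[:300,:320]=a;c[300:590,:400]=cv2.resize(b,(400,290));cv2.imwrite('pics/c1.png',c[:,:410])
E
```

```text
[0.5954 0.081  0.1329]
```

View pics/c1.png

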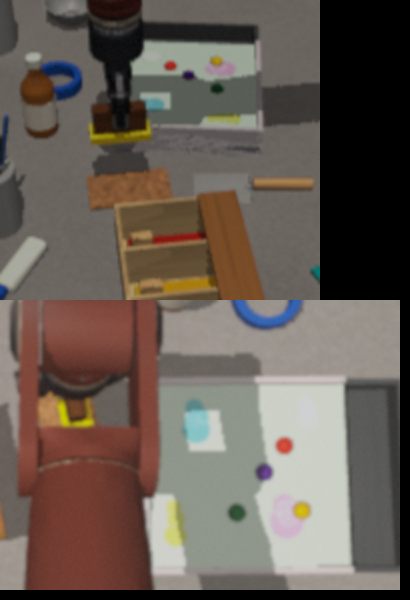

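The scraper is held square and clear of the pad, and the lumps haven't moved. chip0 is absent: the turquoise patch is a flat two-lobed stain of one colour.

```bash
python3 -c "
from h import *
s=r.get_state();print(s['tcp_pos'])
a=plan(*pal2w(30,45),.1366,.0307)
"
```

```text
[0.5954 0.081  0.1329]
twist first 0.215 then tool shift [-0.1596  0.4483 -0.0091] mm [-63.8 179.3  -3.7] rows>= 6
```

Request:
move_arm:
  motion:
    - [[0,0,0,0.1075],[0,0,0,0.1075],[-0.02,0.056,0,0],[-0.02,0.056,0,0],[-0.02,0.056,0,0],[-0.02,0.056,0,0],[-0.02,0.056,0,0],[-0.02,0.056,0,0],[-0.02,0.056,0,0],[-0.02,0.056,0,0],[0,0,0,0],[0,0,0,0]]

```text
clock: 5.33
tcp_pos: [0.5367, -0.1004, 0.1326]
orientation: [[1.0, 0.029, -0.004], [0.029, -1.0, 0.002], [-0.004, -0.002, -1.0]]
ft_force: [0.5, 0.3, -1.9]
width: 0.0209
grip_force: 60.8
```

Request:
move_arm:
  motion:
    - [[0,0,0.05,0],[0,0,0.05,0],[0,0,0.03,0],[0,0,0,0],[0,0,0,0],[0,0,0,0],[0,0,0,0],[0,0,0,0]]

```text
clock: 6.0
tcp_pos: [0.5395, -0.1002, 0.0847]
orientation: [[1.0, 0.031, 0.002], [0.031, -1.0, -0.001], [0.002, 0.001, -1.0]]
ft_force: [-0.1, 0.0, -2.1]
width: 0.0214
grip_force: 60.8
```

```bash
python3 - <<'E'
from h import *
s=r.get_state();print(s['tcp_pos'],s['ft_force'],s['clock'],world((0,0,-.0307),[s['tcp_pos']-[.5085,-.1461,0]]))
plan(*pal2w(30,45),.07,.0307)
E
```

```text
[ 0.5395 -0.1002  0.0847] [-0.1022  0.0049 -2.1097] 6.0 [[0.0324 0.0449 0.0847]]
twist first 0.001 then tool shift [-0.0059 -0.0002  0.0368] mm [-2.4 -0.1 14.7] rows>= 1
```

Now descend in small steps until it touches.

Request:
move_arm:
  motion:
    - [[0,0,0.02,0],[0,0,0.01,0],[0,0,0,0],[0,0,0,0],[0,0,0,0],[0,0,0,0]]

```text
clock: 6.5
tcp_pos: [0.5384, -0.1001, 0.0712]
orientation: [[1.0, 0.031, -0.0], [0.031, -1.0, 0.0], [-0.0, -0.0, -1.0]]
ft_force: [-0.3, 0.5, -2.1]
width: 0.0212
grip_force: 60.8
```

Request:
move_arm:
  motion:
    - [[0,0,0.004,0],[0,0,0,0],[0,0,0,0],[0,0,0,0]]

```text
clock: 6.83
tcp_pos: [0.5387, -0.1001, 0.0702]
orientation: [[1.0, 0.031, 0.0], [0.031, -1.0, -0.0], [0.0, 0.0, -1.0]]
ft_force: [-1.6, 0.4, 1.3]
width: 0.0211
grip_force: 61.2
```

Request:
move_arm:
  motion:
    - [[0,0,0.003,0],[0,0,0,0],[0,0,0,0],[0,0,0,0]]

```text
clock: 7.17
tcp_pos: [0.5387, -0.1001, 0.0701]
orientation: [[1.0, 0.031, -0.0], [0.031, -1.0, -0.0], [-0.0, 0.0, -1.0]]
ft_force: [-5.4, 1.4, 9.2]
width: 0.0212
grip_force: 62.3
```

Request:
move_arm:
  motion:
    - [[0,0.03,-0.002,0],[0,0.03,0,0],[0,0.03,0,0],[0,0.03,0,0],[0,0.03,0,0],[0,0.03,0,0],[0,0.03,0,0],[0,0.03,0,0]]

```text
clock: 7.83
tcp_pos: [0.5421, -0.1971, 0.0702]
orientation: [[1.0, 0.03, 0.002], [0.03, -1.0, 0.001], [0.002, -0.001, -1.0]]
ft_force: [0.1, 5.2, 6.9]
width: 0.0214
grip_force: 61.9
```

Request:
move_arm:
  motion:
    - [[0,0.03,0,0],[0,0.03,0,0],[0,0.03,0,0],[0,0.03,0,0],[0,0.03,0,0],[0,0.03,0,0],[0,0.03,0,0],[0,0,0,0],[0,0,0,0],[0,0,0,0]]

```text
clock: 8.67
tcp_pos: [0.5445, -0.2819, 0.0702]
orientation: [[1.0, 0.03, 0.002], [0.03, -1.0, -0.003], [0.001, 0.003, -1.0]]
ft_force: [-0.3, -5.7, 5.5]
width: 0.0211
grip_force: 61.8
```

Request:
move_arm:
  motion:
    - [[0,0,-0.06,0],[0,0,-0.06,0],[0,-0.08,0,0],[0,-0.08,0,0],[0,-0.08,0,0],[0,-0.08,0,0],[0,-0.08,0,0],[-0.05,-0.08,0,0],[-0.08,0,0,0],[-0.06,0,0,0],[0,0,0,0],[0,0,0,0]]

```text
clock: 9.67
tcp_pos: [0.4599, -0.0891, 0.1152]
orientation: [[1.0, 0.031, -0.003], [0.031, -1.0, 0.002], [-0.003, -0.002, -1.0]]
ft_force: [0.1, -1.3, -1.6]
width: 0.0212
grip_force: 60.7
```

```bash
python3 - <<'E'
from h import *
s=r.get_state();print(s['tcp_pos'],s['ft_force'],s['clock'],world((0,0,-.0307),[s['tcp_pos']-[.5085,-.1461,0]]))
snap('s2','side',(210,110,350,210),4.5)
E
```

```text
[ 0.4599 -0.0891  0.1152] [ 0.1175 -1.2755 -1.6179] 9.6667 [[-0.0469  0.0584  0.1152]]
```

View pics/s2.png

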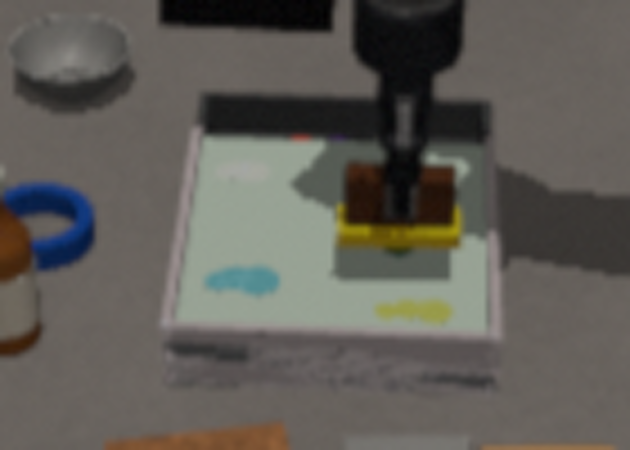

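```bash
python3 - <<'E'
from h import *
P=np.array([[.461,-.1309,.05],[.4652,-.2108,.05]])
print((proj("side",P)-[210,110])*4.5)
plan(*pal2w(-47,64),.0712,.0307)
E
```

```text
[[394.1515 240.5382]
 [393.9219 179.437 ]]
twist first 0.001 then tool shift [-0.0035 -0.0154  0.1121] mm [-1.4 -6.2 44.9] rows>= 2
```

Request:
move_arm:
  motion:
    - [[0,-0.0155,0.04,0],[0,0,0.04,0],[0,0,0.02,0],[0,0,0.01,0],[0,0,0.01,0],[0,0,0,0]]

```text
clock: 10.22
tcp_pos: [0.4628, -0.0845, 0.0704]
orientation: [[1.0, 0.031, 0.0], [0.031, -1.0, 0.0], [0.0, -0.0, -1.0]]
ft_force: [0.0, 0.6, -3.0]
width: 0.021
grip_force: 60.9
```

Request:
move_arm:
  motion:
    - [[0,0.03,0,0],[0,0.03,0,0],[0,0.03,0,0],[0,0.03,0,0],[0,0.03,0,0],[0,0.03,0,0],[0,0.03,0,0],[0,0.03,0,0],[0,0.03,0,0],[0,0.03,0,0]]

```text
clock: 11.05
tcp_pos: [0.4662, -0.2054, 0.0702]
orientation: [[1.0, 0.03, 0.001], [0.03, -1.0, 0.001], [0.001, -0.001, -1.0]]
ft_force: [-0.1, 4.6, 6.9]
width: 0.0212
grip_force: 61.9
```

Request:
move_arm:
  motion:
    - [[0,0.03,0,0],[0,0.03,0,0],[0,0.03,0,0],[0,0.03,0,0],[0,0.03,0,0],[0,0.03,0,0],[0,0.015,0,0],[0,0,0,0],[0,0,0,0],[0,0,-0.06,0],[0,0,-0.06,0],[0,0,-0.06,0]]

```text
clock: 12.05
tcp_pos: [0.4664, -0.2811, 0.1396]
orientation: [[1.0, 0.031, -0.004], [0.031, -1.0, 0.003], [-0.004, -0.003, -1.0]]
ft_force: [-0.2, 0.5, -1.5]
width: 0.0212
grip_force: 60.7
```

```bash
python3 - <<'E'
from h import *
s=r.get_state();print(s['tcp_pos'],s['ft_force'],s['clock'],world((0,0,-.0307),[s['tcp_pos']-[.5085,-.1461,0]]))
plan(.59,-.02,.14,.2289)
plan(.5881,.0817,.14,.2289)
E
```

```text
[ 0.4664 -0.2811  0.1396] [-0.1961  0.5259 -1.4677] 12.05 [[-0.0462 -0.1336  0.1396]]
twist first -0.252 then tool shift [ 0.449  -0.5655 -0.001 ] mm [ 179.6 -226.2   -0.4] rows>= 9
twist first -0.252 then tool shift [ 0.5021 -0.8142 -0.001 ] mm [ 200.8 -325.7   -0.4] rows>= 11
```

Request:
move_arm:
  motion:
    - [[0,0,0,-0.126],[0,0,0,-0.126],[0.0502,-0.0814,0,0],[0.0502,-0.0814,0,0],[0.0502,-0.0814,0,0],[0.0502,-0.0814,0,0],[0.0502,-0.0814,0,0],[0.0502,-0.0814,0,0],[0.0502,-0.0814,0,0],[0.0502,-0.0814,0,0],[0.0502,-0.0814,0,0],[0.0502,-0.0814,0,0]]

```text
clock: 13.05
tcp_pos: [0.5885, 0.0824, 0.1393]
orientation: [[0.974, 0.228, -0.003], [0.228, -0.974, -0.001], [-0.003, 0.0, -1.0]]
ft_force: [0.9, -0.3, -2.1]
width: 0.0211
grip_force: 60.8
```

Request:
move_arm:
  motion:
    - [[0,0,0,0],[0,0,0,0],[0,0,0,0],[0,0,0,0]]

```text
clock: 13.38
tcp_pos: [0.5888, 0.0796, 0.1402]
orientation: [[0.974, 0.226, -0.002], [0.226, -0.974, -0.001], [-0.002, 0.0, -1.0]]
ft_force: [-0.5, -0.6, -2.4]
width: 0.0212
grip_force: 60.8
```

```bash
python3 - <<'E'
from ov import *
T=r.snapshot("top")[:,:,::-1].copy();S=r.snapshot("side")[:,:,::-1].copy()
s=r.get_state();p=s['tcp_pos'];o=s['orientation'];print(p,s['clock'])
y=np.arctan2(o[1,0],o[0,0]);z=(p[2]-.0252)*1000
sc=[p[0],p[1],y]
a=cv2.resize(T[140:280,330:490],None,fx=2.5,fy=2.5,interpolation=cv2.INTER_CUBIC)
k=5;b=(210,150,290,230)
c=cv2.resize(S[b[1]:b[3],b[0]:b[2]],None,fx=k,fy=k,interpolation=cv2.INTER_CUBIC)
for L,col in((rect(-45,45,-18,18,z),(0,0,255)),(rect(-45,45,-18,18,z+12),(0,255,0)),(rect(-40,40,-11,11,z+56),(255,0,255))):
    q=((proj("side",world(sc,np.array(L)/1000))-b[:2]+.5)*k*8).astype(int); cv2.polylines(c,[q],True,col,1,cv2.LINE_AA,3)
c=cv2.resize(c,(350,350));out=np.zeros((350,750,3),np.uint8);out[:,:400]=a;out[:,400:]=c;cv2.imwrite("pics/c2.png",out)
plan(.5881,.0817,.0292,.2289)
E
```

```text
[0.5892 0.0793 0.1408] 13.4833
twist first -0.002 then tool shift [-0.0014 -0.0065  0.2789] mm [ -0.5  -2.6 111.6] rows>= 4
```

View pics/c2.png

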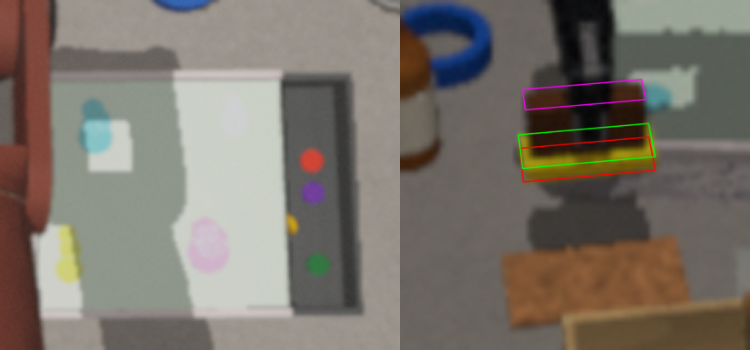

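All four lumps are in the trough: red (312,160), violet (313,193), yellow (291,224) and green (318,265). The scraper overlay matches its true position, so I'll park it.

Request:
move_arm:
  motion:
    - [[0,-0.0065,0.06,0],[0,0,0.07,0],[0,0,0.06,0],[0,0,0.04,0],[0,0,0.03,0],[0,0,0.01,0],[0,0,0,0],[0,0,0,0],[0,0,0,0]]

```text
clock: 14.23
tcp_pos: [0.5906, 0.0829, 0.0351]
orientation: [[0.974, 0.227, 0.003], [0.227, -0.974, 0.0], [0.003, 0.001, -1.0]]
ft_force: [0.1, 0.2, -2.0]
width: 0.0208
grip_force: 60.7
```

Request:
move_arm:
  motion:
    - [[0,0,0.003,0],[0,0,0,0],[0,0,0,0],[0,0,0,0]]

```text
clock: 14.57
tcp_pos: [0.5894, 0.0832, 0.0325]
orientation: [[0.974, 0.227, 0.001], [0.227, -0.974, 0.0], [0.001, 0.0, -1.0]]
ft_force: [-0.4, 0.1, -2.2]
width: 0.021
grip_force: 60.7
```

Request:
move_arm:
  motion:
    - [[-0.003,0.003,0.005,0],[0,0,0.003,0],[0,0,0,0],[0,0,0,0],[0,0,0,0],[0,0,0,0]]

```text
clock: 15.07
tcp_pos: [0.5884, 0.0815, 0.0292]
orientation: [[0.974, 0.227, 0.0], [0.227, -0.974, -0.0], [-0.0, 0.0, -1.0]]
ft_force: [-2.2, -0.6, 2.1]
width: 0.021
grip_force: 61.3
```

```bash
python3 - <<'E'
from h import *
s=r.get_state();print(s['tcp_pos'],s['ft_force'])
E
```

```text
[0.5884 0.0815 0.0292] [-2.1869 -0.6411  2.116 ]
```

Request:
move_arm:
  motion:
    - [[0,0,0,0],[0,0,0,0],[0,0,0,0],[0,0,0,0],[0,0,0,0],[0,0,0,0],[0,0,-0.05,0],[0,0,-0.08,0],[0,0,-0.09,0],[0,0,-0.09,0],[0,0,-0.09,0]]
  gripper: 1

```text
clock: 15.98
tcp_pos: [0.5879, 0.0817, 0.1903]
orientation: [[0.974, 0.227, -0.0], [0.227, -0.974, 0.0], [-0.0, -0.0, -1.0]]
ft_force: [0.0, 0.0, -0.1]
width: 0.0855
grip_force: 0.0
```

Request:
move_arm:
  motion:
    - [[0,0.09,0,0],[0,0.09,0,0],[0,0.09,0,0],[0,0.09,0,0],[0,0.09,0,0],[0,0.09,0,0]]
  gripper: -0.1

```text
clock: 16.48
tcp_pos: [0.6375, -0.1304, 0.1889]
orientation: [[0.974, 0.227, 0.0], [0.227, -0.974, 0.0], [0.0, 0.0, -1.0]]
ft_force: [1.2, 0.7, -0.1]
width: 0.0382
grip_force: 0.0
```

```bash
python3 - <<'E'
from ov import *
print(r.get_state()['tcp_pos'],r.get_state()['width'])
b=[.4784,.3023,.2197];pad=[.5881,.0817,.2289];s=[.5884,.0815,.2289];G=(0,255,0);M=(255,0,255)
T=r.snapshot("top")[:,:,::-1].copy()
objs=[(b,rect(-32,82,y-40,y+40,76),G) for y in(-86,0,86)]+[(b,rect(40,70,y-7,y+7,54),M) for y in(-86,0,86)]+[(pad,rect(-65,65,-37.5,37.5,4),M),(s,rect(-45,45,-18,18,16),G)]
overlay(objs,"c3",[T],[(150,152,330,276)],4.4)
E
```

```text
[ 0.6375 -0.1304  0.1889] 0.03824608375534719
```

View pics/c3.png

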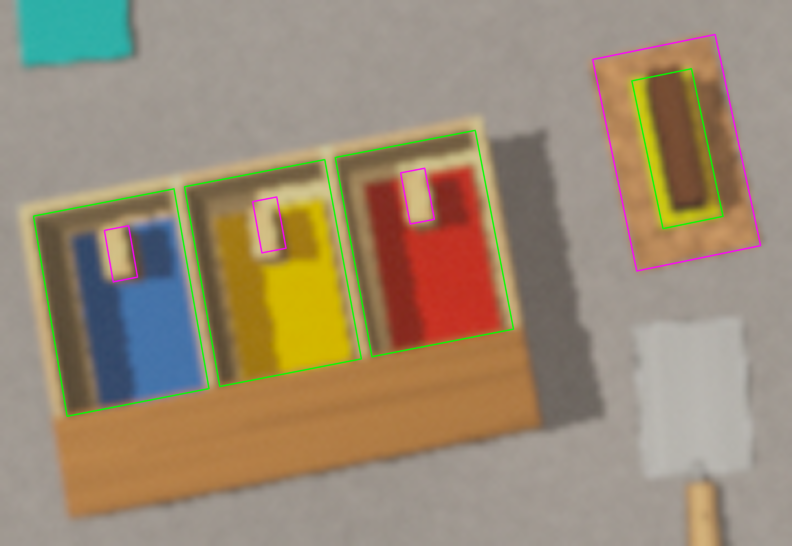

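Scraper is centred on the pad and in line with it, at (680,150). The handles match the nominal overlays at (418,196), (269,225) and (121,253). Blue, yellow and red in the bin are the ones meant; the turquoise piece at top left is a look-alike. I'll start with red.

```bash
cat >> h.py <<'E'
B=[.4784,.3023,.2197]
def bin2w(x,y): return world(B,[[x/1000,y/1000,0]])[0][:2]
def where():
    s=r.get_state();p=s["tcp_pos"]; print("tcp",p,"t",round(s["clock"],2),"F",s["ft_force"],"bin mm",world((0,0,-B[2]),[p-[B[0],B[1],0]])[0]*1000,"pal mm",world((0,0,-.0307),[p-[.5085,-.1461,0]])[0]*1000)
E
python3 -c "
from h import *
a=plan(*bin2w(56,-86),.15,B[2]);plan(*bin2w(56,-86),.022,B[2],a)"
```

```text
twist first 0.006 then tool shift [-0.011  -0.9435  0.0975] mm [  -4.4 -377.4   39. ] rows>= 11
twist first -0.0 then tool shift [0.   0.   0.32] mm [  0.   0. 128.] rows>= 4
```

Request:
move_arm:
  motion:
    - [[-0.001,-0.0858,0,0.006],[-0.001,-0.0858,0,0],[-0.001,-0.0858,0,0],[-0.001,-0.0858,0,0],[-0.001,-0.0858,0,0],[-0.001,-0.0858,0,0],[-0.001,-0.0858,0,0],[-0.001,-0.0858,0,0],[-0.001,-0.0858,0,0],[-0.001,-0.0858,0,0],[-0.001,-0.0855,0,0],[0,0,0,0]]

```text
clock: 17.53
tcp_pos: [0.547, 0.2433, 0.1889]
orientation: [[0.974, 0.228, -0.001], [0.228, -0.974, 0.002], [0.0, -0.002, -1.0]]
ft_force: [-0.3, -0.5, 0.3]
width: 0.0381
grip_force: 0.0
```

Request:
move_arm:
  motion:
    - [[0,0,0.05,0],[0,0,0.05,0],[0,0,0,0],[0,0,0,0],[0,0,0,0],[0,0,0,0]]

```text
clock: 18.03
tcp_pos: [0.55, 0.2381, 0.1506]
orientation: [[0.975, 0.222, 0.002], [0.222, -0.975, 0.001], [0.003, -0.0, -1.0]]
ft_force: [0.7, -0.1, 0.2]
width: 0.0385
grip_force: 0.0
```

```bash
python3 -c "
from h import *
where();a=plan(*bin2w(56,-86),.022,B[2])"
```

```text
tcp [0.55   0.2381 0.1506] t 18.03 F [ 0.7189 -0.056   0.164 ] bin mm [ 55.8584 -78.2335 150.6077] pal mm [ 53.2399 382.7668 150.6077]
twist first 0.005 then tool shift [0.0004 0.0194 0.3215] mm [  0.1   7.8 128.6] rows>= 4
```

Request:
move_arm:
  motion:
    - [[0,0.0195,0.03,0.005],[0,0,0.06,0],[0,0,0.06,0],[0,0,0.05,0],[0,0,0.03,0],[0,0,0,0],[0,0,0,0],[0,0,0,0]]

```text
clock: 18.7
tcp_pos: [0.5519, 0.2307, 0.0585]
orientation: [[0.976, 0.218, 0.003], [0.218, -0.976, 0.001], [0.003, -0.0, -1.0]]
ft_force: [0.8, -0.3, -0.6]
width: 0.0381
grip_force: 0.0
```

```bash
python3 -c "
from h import *
where();a=plan(*bin2w(56,-86),.022,B[2])"
```

```text
tcp [0.5519 0.2307 0.0585] t 18.7 F [ 0.8356 -0.3147 -0.5522] bin mm [ 56.1676 -85.8698  58.4864] pal mm [ 54.9783 375.3245  58.4864]
twist first 0.0 then tool shift [-0.0004  0.0003  0.0912] mm [-0.2  0.1 36.5] rows>= 2
```

Request:
move_arm:
  motion:
    - [[0,0,0.03,0],[0,0,0.03,0],[0,0,0.02,0],[0,0,0.01,0],[0,0,0,0],[0,0,0,0]]

```text
clock: 19.2
tcp_pos: [0.553, 0.2315, 0.0322]
orientation: [[0.975, 0.221, 0.0], [0.221, -0.975, -0.0], [0.0, 0.0, -1.0]]
ft_force: [-31.5, -12.2, 61.5]
width: 0.0382
grip_force: 28.9
```

Request:
move_arm:
  motion:
    - [[0,0,0,0],[0,0,0,0],[0,0,0,0],[0,0,0,0],[0,0,0,0],[0,0,0,0],[0,0,0,0]]
  gripper: -1
  force: 20

```text
clock: 19.78
tcp_pos: [0.5573, 0.2334, 0.029]
orientation: [[0.976, 0.219, 0.014], [0.219, -0.976, 0.005], [0.015, -0.002, -1.0]]
ft_force: [-2.4, 1.2, 26.0]
width: 0.0135
grip_force: 22.8
```

Request:
move_arm:
  motion:
    - [[0,0,-0.02,0],[0,0,-0.03,0],[0,0,-0.02,0],[0,0,0,0],[0,0,0,0]]

```text
clock: 20.2
tcp_pos: [0.5503, 0.2305, 0.0486]
orientation: [[0.976, 0.218, -0.0], [0.218, -0.976, -0.0], [-0.0, 0.0, -1.0]]
ft_force: [1.0, 0.7, -1.6]
width: 0.0134
grip_force: 20.0
```

```bash
python3 -c "
from h import *
where();snap('s3','side',(225,180,345,300),4)"
```

```text
tcp [0.5503 0.2305 0.0486] t 20.2 F [ 1.0299  0.703  -1.5873] bin mm [ 54.5563 -85.7997  48.5686] pal mm [ 53.3825 375.0907  48.5686]
```

View pics/s3.png

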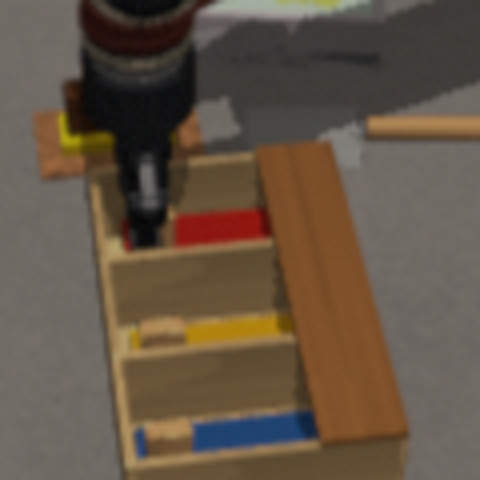

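Request:
move_arm:
  motion:
    - [[0,0,-0.03,0],[0,0,-0.04,0],[0,0,-0.02,0],[0,0,0,0],[0,0,0,0]]

```text
clock: 20.67
tcp_pos: [0.5507, 0.2306, 0.0852]
orientation: [[0.976, 0.218, 0.0], [0.218, -0.976, 0.0], [0.0, -0.0, -1.0]]
ft_force: [-0.3, -0.8, -1.4]
width: 0.0139
grip_force: 19.9
```

```bash
cat >> ov.py <<'E'
def panel(n,S,b,k,tcp,yaw,tilts,g,u,name):
    """draw side-view panel hypotheses: g = height of TCP above panel top at grasp (m), u = handle offset along panel of the TCP"""
    c=cv2.resize(S[b[1]:b[3],b[0]:b[2]],None,fx=k,fy=k,interpolation=cv2.INTER_CUBIC)
    cols=[(0,255,0),(255,0,255),(255,255,0)]
    for t,col in zip(tilts,cols):
        t=np.radians(t); ct,st=np.cos(t),np.sin(t)
        # pivot = grasp point, 19 mm above tcp, in panel coords (55+u, 27+g)
        for L in (rect(-75,75,-33,33,8),rect(40,70,-7,7,48)):
            L=np.array(L)/1000.; dx=L[:,0]-(.055+u); dz=L[:,2]-(.027+g)
            W=np.c_[ct*dx-st*dz, L[:,1], tcp[2]+.019+st*dx+ct*dz]
            q=((proj(n,world([tcp[0],tcp[1],yaw],W))-b[:2]+.5)*k*8).astype(int); cv2.polylines(c,[q],True,col,1,cv2.LINE_AA,3)
    cv2.imwrite(f"pics/{name}.png",c)
E
python3 - <<'E'
from ov import *
where(); s=r.get_state()
S=r.snapshot("side")[:,:,::-1].copy()
panel("side",S,(225,170,345,300),4.5,s['tcp_pos'],.2197,[0,15,30],.015,0,"s4")
E
```

```text
tcp [0.5507 0.2306 0.0852] t 20.67 F [-0.271  -0.8219 -1.4245] bin mm [ 54.9504 -85.7153  85.1616] pal mm [ 53.7537 375.2476  85.1616]
```

View pics/s4.png

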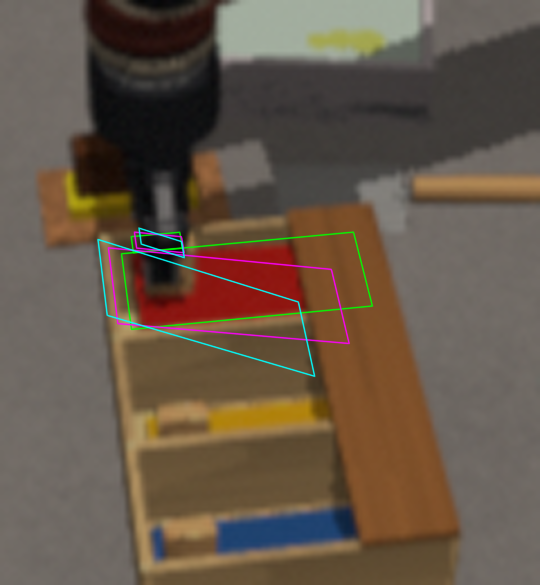

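Red is held level at 20 N, with its edges following the 0° overlay. Next I'll lever it against the hood edge to tilt it.

Request:
move_arm:
  motion:
    - [[-0.0065,0,-0.026,0],[-0.0065,0,-0.026,0],[-0.0085,0,-0.018,0],[-0.0085,0,-0.018,0],[0,0,0,0],[0,0,0,0]]

```text
clock: 21.22
tcp_pos: [0.5392, 0.2281, 0.1211]
orientation: [[0.976, 0.219, 0.001], [0.219, -0.976, 0.0], [0.002, -0.0, -1.0]]
ft_force: [0.1, 0.4, -1.1]
width: 0.0136
grip_force: 19.9
```

Request:
move_arm:
  motion:
    - [[-0.013,0,-0.0165,0],[-0.013,0,-0.0165,0],[-0.013,0,-0.011,0],[-0.013,0,-0.011,0],[0,0,0,0],[0,0,0,0]]

```text
clock: 21.72
tcp_pos: [0.5187, 0.2235, 0.143]
orientation: [[0.976, 0.219, 0.001], [0.219, -0.976, 0.0], [0.001, -0.0, -1.0]]
ft_force: [-0.4, 1.0, -1.4]
width: 0.0139
grip_force: 19.9
```

```bash
python3 - <<'E'
from ov import *
where(); s=r.get_state()
S=r.snapshot("side")[:,:,::-1].copy()
panel("side",S,(225,150,345,280),4.5,s['tcp_pos'],.2197,[0,20,35],.015,.005,"s5")
E
```

```text
tcp [0.5187 0.2235 0.143 ] t 21.72 F [-0.4297  1.0097 -1.4474] bin mm [ 22.1745 -85.6529 142.9691] pal mm [ 21.5497 369.1511 142.9691]
```

View pics/s5.png

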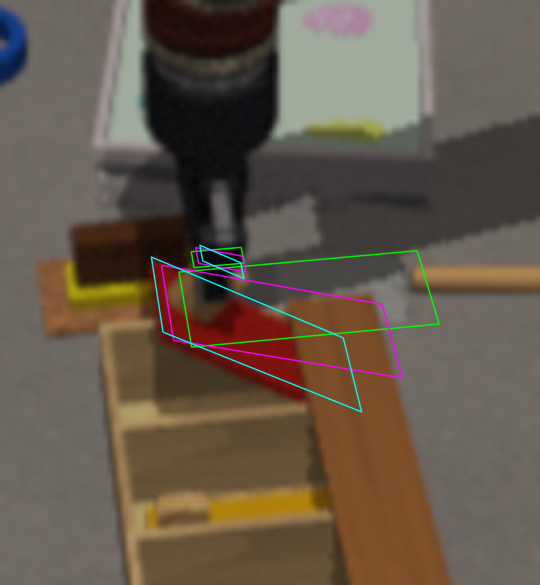

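Tilted about 35° (edges parallel to the cyan overlay) with almost no force. I'll grip firmly and draw it up its slope.

Request:
move_arm:
  motion:
    - [[0,0,0,0],[0,0,0,0],[0.03,0,-0.02,0],[0.05,0,-0.0325,0],[0.05,0,-0.0325,0],[0.05,0,-0.0325,0],[0.03,0,-0.02,0],[0,0,-0.04,0],[0,0,-0.07,0],[0,0,-0.05,0],[0,0,0,0],[0,0,0,0]]
  gripper: -1
  force: 60

```text
clock: 22.77
tcp_pos: [0.6015, 0.242, 0.2625]
orientation: [[0.976, 0.219, 0.003], [0.219, -0.976, 0.001], [0.003, -0.0, -1.0]]
ft_force: [0.3, 0.1, -1.2]
width: 0.0123
grip_force: 63.6
```

```bash
python3 - <<'E'
from ov import *
where(); s=r.get_state()
S=r.snapshot("side")[:,:,::-1].copy()
panel("side",S,(195,100,335,240),4.2,s['tcp_pos'],.2197,[0,20,35],.02,.005,"s6")
E
```

```text
tcp [0.6015 0.242  0.2625] t 22.77 F [ 0.3371  0.0803 -1.222 ] bin mm [106.996  -85.6492 262.4998] pal mm [104.86   385.0907 262.4998]
```

View pics/s6.png

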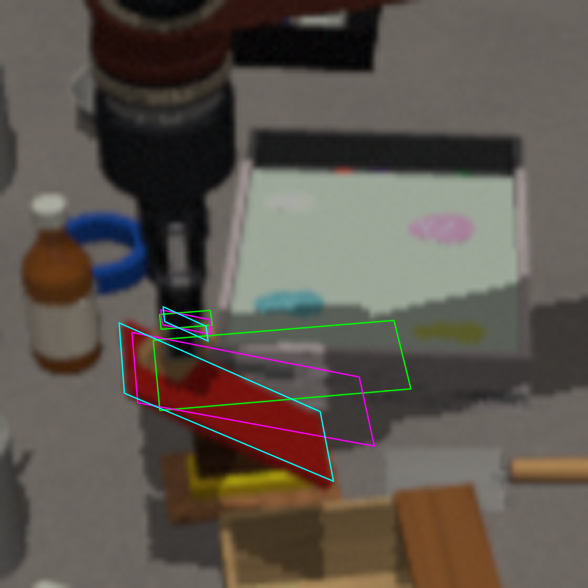

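Red is fully out at about 36° and held firm. I'll carry it to the palette, -y lane.

```bash
python3 -c "
from h import *
print(unproj('top',[[358,132]],.0)[0], unproj('top',[[364,108]],.15)[0])
a=plan(*pal2w(7,-75),.26,.0307)"
```

```text
[ 0.7376 -0.0612  0.    ] [ 0.7529 -0.0517  0.15  ]
twist first 0.241 then tool shift [-0.2423  1.1496  0.0009] mm [-96.9 459.8   0.4] rows>= 14
```

Request:
move_arm:
  motion:
    - [[0,0,0,0.08],[0,0,0,0.08],[0,0,0,0.081],[-0.0173,0.0821,0,0],[-0.0173,0.0821,0,0],[-0.0173,0.0821,0,0],[-0.0173,0.0821,0,0],[-0.0173,0.0821,0,0],[-0.0173,0.0821,0,0],[-0.0173,0.0821,0,0],[-0.0173,0.0821,0,0],[-0.0173,0.0821,0,0]]

```text
clock: 23.82
tcp_pos: [0.5459, -0.0567, 0.2582]
orientation: [[1.0, 0.031, -0.004], [0.031, -1.0, 0.001], [-0.004, -0.001, -1.0]]
ft_force: [0.2, -0.2, -1.0]
width: 0.0125
grip_force: 63.6
```

Request:
move_arm:
  motion:
    - [[-0.0173,0.0821,0,0],[-0.0173,0.0821,0,0],[-0.0173,0.0821,0,0],[-0.0173,0.0821,0,0],[-0.0173,0.0821,0,0],[0,0,0,0],[0,0,0.06,0],[0,0,0.06,0],[0,0,0.04,0],[0,0,0,0],[0,0,0,0]]

```text
clock: 24.73
tcp_pos: [0.5167, -0.2197, 0.1942]
orientation: [[1.0, 0.031, -0.005], [0.031, -1.0, 0.003], [-0.005, -0.003, -1.0]]
ft_force: [0.5, 0.3, -0.1]
width: 0.013
grip_force: 63.5
```

```bash
python3 -c "
from h import *
where();a=plan(*pal2w(7,-75),.15,.0307)"
```

```text
tcp [ 0.5167 -0.2197  0.1942] t 24.73 F [ 0.4784  0.3196 -0.0685] bin mm [ -76.4041 -517.7582  194.2381] pal mm [  5.9092 -73.7802 194.2381]
twist first 0.001 then tool shift [0.0027 0.003  0.1106] mm [ 1.1  1.2 44.2] rows>= 2
```

Request:
move_arm:
  motion:
    - [[0.003,0.003,0.04,0],[0,0,0.04,0],[0,0,0.03,0],[0,0,0,0],[0,0,0,0],[0,0,0.016,0],[0,0,0,0]]
  force: 20
  gripper: -1

```text
clock: 25.32
tcp_pos: [0.5195, -0.222, 0.1469]
orientation: [[1.0, 0.031, 0.001], [0.031, -1.0, -0.0], [0.001, 0.0, -1.0]]
ft_force: [-0.4, 0.7, -1.6]
width: 0.0127
grip_force: 63.6
```

Request:
move_arm:
  motion:
    - [[0.014,0,0.012,0],[0.014,0,0.012,0],[0.014,0,0.0125,0],[0.014,0,0.0125,0],[0.011,0,0.015,0],[0.011,0,0.015,0],[0.0115,0,0.015,0],[0.0115,0,0.015,0],[0,0,0,0],[0,0,0,0]]

```text
clock: 26.15
tcp_pos: [0.5617, -0.221, 0.1041]
orientation: [[0.999, 0.031, 0.004], [0.031, -1.0, -0.001], [0.004, 0.001, -1.0]]
ft_force: [2.2, -0.2, 3.3]
width: 0.0124
grip_force: 65.0
```

```bash
python3 - <<'E'
from ov import *
where(); s=r.get_state()
S=r.snapshot("side")[:,:,::-1].copy()
panel("side",S,(225,100,335,190),5,s['tcp_pos'],.0307,[0,12,24],.022,.005,"s7")
E
```

```text
tcp [ 0.5617 -0.221   0.1041] t 26.15 F [ 2.1549 -0.2496  3.3403] bin mm [ -32.7215 -528.8397  104.1472] pal mm [ 50.8958 -76.4574 104.1472]
```

View pics/s7.png

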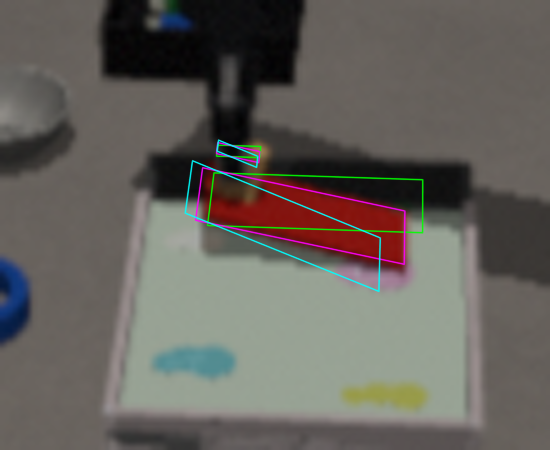

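Request:
move_arm:
  motion:
    - [[0.008,0,0.018,0],[0.008,0,0.018,0],[0.006,0,0.018,0],[0,0,0.012,0],[0,0,0,0],[0,0,0,0]]

```text
clock: 26.7
tcp_pos: [0.5687, -0.2205, 0.077]
orientation: [[1.0, 0.031, 0.0], [0.031, -1.0, -0.0], [0.0, 0.0, -1.0]]
ft_force: [2.7, -0.2, 3.6]
width: 0.0127
grip_force: 66.1
```

Request:
move_arm:
  motion:
    - [[0,0,0.003,0],[0,0,0,0],[0,0,0,0]]

```text
clock: 26.95
tcp_pos: [0.5688, -0.2206, 0.0761]
orientation: [[1.0, 0.031, 0.001], [0.031, -1.0, -0.001], [0.001, 0.001, -1.0]]
ft_force: [3.7, -0.5, 4.9]
width: 0.0127
grip_force: 66.3
```

Request:
move_arm:
  motion:
    - [[0,0,0.004,0],[0,0,0,0],[0,0,0,0]]

```text
clock: 27.2
tcp_pos: [0.5685, -0.2204, 0.074]
orientation: [[1.0, 0.031, 0.0], [0.031, -1.0, -0.0], [0.0, 0.0, -1.0]]
ft_force: [3.3, -0.1, 4.8]
width: 0.0125
grip_force: 66.3
```

Request:
move_arm:
  motion:
    - [[0,0,0.005,0],[0,0,0,0],[0,0,0,0]]

```text
clock: 27.45
tcp_pos: [0.5682, -0.2203, 0.0717]
orientation: [[1.0, 0.031, -0.001], [0.031, -1.0, 0.0], [-0.001, -0.0, -1.0]]
ft_force: [2.6, -1.0, 3.4]
width: 0.0126
grip_force: 66.3
```

Request:
move_arm:
  motion:
    - [[0,0,0.005,0],[0,0,0,0],[0,0,0,0]]

```text
clock: 27.7
tcp_pos: [0.5681, -0.2202, 0.0694]
orientation: [[1.0, 0.031, -0.001], [0.031, -1.0, 0.0], [-0.001, -0.0, -1.0]]
ft_force: [3.4, -0.4, 3.2]
width: 0.0125
grip_force: 66.3
```

Request:
move_arm:
  motion:
    - [[0,0,0.005,0],[0,0,0,0],[0,0,0,0]]

```text
clock: 27.95
tcp_pos: [0.5684, -0.2204, 0.0683]
orientation: [[1.0, 0.031, -0.0], [0.031, -1.0, 0.0], [-0.0, -0.0, -1.0]]
ft_force: [0.7, 1.0, 7.8]
width: 0.0124
grip_force: 66.8
```

Request:
move_arm:
  motion:
    - [[0,0,0.005,0],[0,0,0,0],[0,0,0,0]]

```text
clock: 28.2
tcp_pos: [0.5684, -0.2204, 0.0683]
orientation: [[1.0, 0.031, -0.001], [0.031, -1.0, 0.0], [-0.001, -0.0, -1.0]]
ft_force: [-4.3, 2.8, 16.8]
width: 0.0125
grip_force: 68.1
```

Request:
move_arm:
  motion:
    - [[0,0,-0.004,0],[0,0,0,0],[0,0,0,0],[0,0,0,0],[0,0,0,0],[0,0,-0.03,0],[0,0,-0.06,0],[0,0,-0.09,0],[0,0,-0.09,0],[0,0,-0.06,0]]
  gripper: -0.1

```text
clock: 29.03
tcp_pos: [0.5695, -0.2209, 0.2043]
orientation: [[1.0, 0.031, 0.004], [0.031, -1.0, -0.002], [0.004, 0.002, -1.0]]
ft_force: [0.9, -1.3, 0.6]
width: 0.0384
grip_force: 0.0
```

```bash
python3 - <<'E'
from ov import *
where(); 
a=plan(*bin2w(55,0),.19,B[2])
P=[.5085,-.1461,.0307]
S=r.snapshot("side")[:,:,::-1].copy();T=r.snapshot("top")[:,:,::-1].copy()
overlay([([*pal2w(3,-75),.0307],rect(-75,75,-33,33,53),(0,255,0)),([*pal2w(3,-75),.0307],rect(40,70,-7,7,93),(255,0,255)),(P,rect(-115,115,-125,125,45),(255,0,0))],"c4",[T,S],[(330,150,480,280),(230,110,330,175)],3)
a=cv2.imread("pics/c4.png") if 0 else None
E
```

```text
tcp [ 0.5695 -0.2209  0.2043] t 29.03 F [ 0.8573 -1.2906  0.6344] bin mm [ -25.1123 -530.4965  204.3289] pal mm [ 58.6808 -76.6551 204.3289]
twist first -0.24 then tool shift [ 0.2003 -1.3262  0.0358] mm [  80.1 -530.5   14.3] rows>= 15Traceback (most recent call last):
  File "<stdin>", line 6, in <module>
  File "ov.py", line 10, in overlay
    cv2.imwrite(f"pics/{name}.png",np.vstack(out))
                                   ~~~~~~~~~^^^^^
    return _nx.concatenate(arrs, 0, dtype=dtype, casting=casting)
           ~~~~~~~~~~~~~~~^^^^^^^^^^^^^^^^^^^^^^^^^^^^^^^^^^^^^^^
ValueError: all the input array dimensions except for the concatenation axis must match exactly, but along dimension 1, the array at index 0 has size 450 and the array at index 1 has size 300
```

Red lies flat (contact at the right height) and is released. My picture views are used up, so I'll check the rest numerically by colour segmentation. Next is yellow.

Request:
move_arm:
  motion:
    - [[0,0,0,-0.12],[0,0,0,-0.12],[0.0125,-0.0829,0,0],[0.0125,-0.0829,0,0],[0.0125,-0.0829,0,0],[0.0125,-0.0829,0,0],[0.0125,-0.0829,0,0],[0.0125,-0.0829,0,0],[0.0125,-0.0829,0,0],[0.0125,-0.0829,0,0],[0.0125,-0.0829,0,0],[0.0125,-0.0829,0,0]]
  gripper: -0.34

```text
clock: 30.13
tcp_pos: [0.5441, 0.1157, 0.1989]
orientation: [[0.976, 0.218, -0.001], [0.218, -0.976, -0.0], [-0.001, -0.0, -1.0]]
ft_force: [0.1, -0.2, -0.1]
width: 0.0282
grip_force: 0.0
```

Request:
move_arm:
  motion:
    - [[0.0125,-0.0829,0,0],[0.0125,-0.0829,0,0],[0.0125,-0.0829,0,0],[0.0125,-0.0829,0,0],[0.0125,-0.0829,0,0],[0.0125,-0.0829,0,0],[0,0,0.08,0],[0,0,0.08,0],[0,0,0.06,0],[0,0,0,0],[0,0,0,0],[0,0,0,0]]

```text
clock: 31.13
tcp_pos: [0.5318, 0.3151, 0.113]
orientation: [[0.976, 0.218, 0.002], [0.218, -0.976, 0.001], [0.002, -0.0, -1.0]]
ft_force: [0.0, -0.3, 0.6]
width: 0.0282
grip_force: 0.0
```

```bash
cat > seg.py <<'E'
from h import *
def seg(hue,z,region,n="top",smin=110,vmin=50,tol=8,dbg=True):
    """largest coloured blob in a pixel box -> min-area rectangle unprojected at height z, in palette mm"""
    a=cv2.cvtColor(r.snapshot(n),cv2.COLOR_RGB2HSV); m=np.zeros(a.shape[:2],np.uint8)
    H=a[:,:,0].astype(int); d=np.minimum((H-hue)%180,(hue-H)%180)
    ok=(d<=tol)&(a[:,:,1]>smin)&(a[:,:,2]>vmin); x0,y0,x1,y1=region; m[y0:y1,x0:x1]=ok[y0:y1,x0:x1]*255
    m=cv2.morphologyEx(m,cv2.MORPH_CLOSE,np.ones((7,7)))
    cs=sorted(cv2.findContours(m,cv2.RETR_EXTERNAL,cv2.CHAIN_APPROX_NONE)[0],key=cv2.contourArea)
    if not cs: print("none");return
    w=unproj(n,cs[-1][:,0].astype(float),z)
    p=world((0,0,-.0307),w-[.5085,-.1461,0])[:,:2]*1000
    (c,s,ang)=cv2.minAreaRect(p.astype(np.float32)); 
    print("blob px",cv2.contourArea(cs[-1]),"pal-mm centre",np.round(c,1),"size",np.round(s,1),"ang",round(ang,1)); 
    return cs[-1]
E
python3 - <<'E'
from seg import *
where();print(r.get_state()['width'])
seg(0,.053,(340,165,450,270))
plan(*bin2w(55,0),.033,B[2])
E
```

```text
tcp [0.5318 0.3151 0.113 ] t 31.13 F [ 0.0488 -0.2602  0.5597] bin mm [ 54.9045   0.8137 113.0004] pal mm [ 37.4519 460.2271 113.0004]
0.02819304545406897
blob px 1292.0 pal-mm centre [ -8.  -74.6] size [145.1  63.9] ang 0.1
twist first -0.001 then tool shift [-0.0013  0.0022  0.2024] mm [-0.5  0.9 80.9] rows>= 3
```

Request:
move_arm:
  motion:
    - [[0,0.002,0.05,0],[0,0,0.06,0],[0,0,0.04,0],[0,0,0.03,0],[0,0,0.015,0],[0,0,0.007,0],[0,0,0,0],[0,0,0,0],[0,0,0,0]]

```text
clock: 31.93
tcp_pos: [0.5322, 0.3145, 0.0321]
orientation: [[0.976, 0.218, 0.002], [0.218, -0.976, 0.001], [0.002, -0.001, -1.0]]
ft_force: [0.0, 1.3, -0.7]
width: 0.0281
grip_force: 0.0
```

Request:
move_arm:
  motion:
    - [[0,0,0.01,0],[0,0,0,0],[0,0,0,0]]

```text
clock: 32.18
tcp_pos: [0.5327, 0.3149, 0.031]
orientation: [[0.976, 0.218, 0.002], [0.218, -0.976, 0.001], [0.003, -0.0, -1.0]]
ft_force: [-6.4, -4.1, 17.5]
width: 0.0282
grip_force: 7.9
```

Request:
move_arm:
  motion:
    - [[0,0,0.01,0],[0,0,0,0],[0,0,0,0]]

```text
clock: 32.43
tcp_pos: [0.5334, 0.3152, 0.0307]
orientation: [[0.976, 0.219, 0.003], [0.219, -0.976, 0.001], [0.003, -0.0, -1.0]]
ft_force: [-16.3, -10.2, 34.6]
width: 0.0283
grip_force: 15.6
```

Request:
move_arm:
  motion:
    - [[0,0,-0.02,0],[0,0,0,0],[0,0,0,0]]

```text
clock: 32.68
tcp_pos: [0.5318, 0.3144, 0.0315]
orientation: [[0.976, 0.218, 0.002], [0.218, -0.976, 0.001], [0.002, -0.0, -1.0]]
ft_force: [-0.1, -0.3, 0.4]
width: 0.0282
grip_force: 0.4
```

Request:
move_arm:
  motion:
    - [[0,0,0,0],[0,0,0,0],[0,0,0,0],[0,0,0,0],[0,0,0,0],[0,0,0,0]]
  gripper: -1
  force: 20

```text
clock: 33.18
tcp_pos: [0.5312, 0.3141, 0.0304]
orientation: [[0.976, 0.218, -0.0], [0.218, -0.976, 0.0], [-0.0, -0.0, -1.0]]
ft_force: [0.6, 0.5, 2.2]
width: 0.0134
grip_force: 20.2
```

Request:
move_arm:
  motion:
    - [[0,0,-0.03,0],[0,0,-0.04,0],[0,0,-0.05,0],[0,0,-0.02,0],[0,0,0,0],[0,0,0,0]]

```text
clock: 33.68
tcp_pos: [0.5312, 0.314, 0.0868]
orientation: [[0.976, 0.218, 0.0], [0.218, -0.976, 0.0], [0.0, 0.0, -1.0]]
ft_force: [-0.0, -0.3, -1.7]
width: 0.014
grip_force: 19.8
```

```bash
python3 - <<'E'
from seg import *
where();
# visible yellow panel in the side view: outline extremes
for h,n in((27,'yellow'),(110,'blue')):
    c=seg(h,.07,(225,190,345,310),"side",smin=130,tol=8)
    if c is not None:
        q=c[:,0]; x=np.arange(q[:,0].min(),q[:,0].max(),8); print(n,[(int(v),int(q[q[:,0]==v,1].min()),int(q[q[:,0]==v,1].max())) for v in x])
E
```

```text
tcp [0.5312 0.314  0.0868] t 33.68 F [-0.0494 -0.2979 -1.7157] bin mm [54.0502 -0.0999 86.8105] pal mm [ 36.7844 459.1693  86.8105]
blob px 622.0 pal-mm centre [  1.8 452.7] size [107.8  73.1] ang 12.5
yellow [(256, 249, 252), (264, 258, 267), (272, 246, 266), (280, 245, 264), (288, 244, 264), (296, 252, 263)]
blob px 138.0 pal-mm centre [-33.  558.1] size [72.9 18. ] ang 11.1
blue [(274, 287, 291), (282, 286, 291), (290, 285, 290), (298, 284, 289)]
```

Request:
move_arm:
  motion:
    - [[-0.0065,0,-0.026,0],[-0.0065,0,-0.026,0],[-0.0085,0,-0.018,0],[-0.0085,0,-0.018,0],[0,0,0,0],[0,0,0,0]]

```text
clock: 34.28
tcp_pos: [0.52, 0.3118, 0.1233]
orientation: [[0.976, 0.218, 0.002], [0.218, -0.976, 0.001], [0.002, -0.001, -1.0]]
ft_force: [0.5, 0.3, -1.2]
width: 0.0135
grip_force: 19.9
```

Request:
move_arm:
  motion:
    - [[-0.013,0,-0.0165,0],[-0.013,0,-0.0165,0],[-0.013,0,-0.011,0],[-0.013,0,-0.011,0],[0,0,0,0],[0,0,0,0]]

```text
clock: 34.78
tcp_pos: [0.4992, 0.3071, 0.1448]
orientation: [[0.976, 0.218, 0.001], [0.218, -0.976, 0.001], [0.001, -0.0, -1.0]]
ft_force: [-0.1, -0.3, -1.7]
width: 0.0134
grip_force: 19.9
```

```bash
cat >> seg.py <<'E'
def tilt(hue,region,yaw,ycen,smin=130,tol=8):
    """side view: fit (px,pz,tilt) of the 150x66 panel top so that its outline matches the lower/upper edges of the visible blob"""
    a=cv2.cvtColor(r.snapshot("side"),cv2.COLOR_RGB2HSV); H=a[:,:,0].astype(int)
    d=np.minimum((H-hue)%180,(hue-H)%180); m=((d<=tol)&(a[:,:,1]>smin)&(a[:,:,2]>50))
    x0,y0,x1,y1=region; k=np.zeros(m.shape,np.uint8); k[y0:y1,x0:x1]=m[y0:y1,x0:x1]
    n,l,s,_=cv2.connectedComponentsWithStats(k); i=1+np.argmax(s[1:,4]); q=np.argwhere(l==i)[:,::-1]
    cols=np.unique(q[:,0]); lo=np.array([(c,q[q[:,0]==c,1].max()) for c in cols])[3:-3]
    tcp=r.get_state()["tcp_pos"]
    for s in (np.array(lo),):
        p=np.polyfit(s[:,0],s[:,1],1); res=np.abs(np.polyval(p,s[:,0])-s[:,1]).max()
    # image slope of a panel's +y long edge for given tilts at the tool
    out=[]
    for t in range(0,61,2):
        e=np.array([[0,.033,tcp[2]-.03],[-.12*np.cos(np.radians(t)),.033,tcp[2]-.03-.12*np.sin(np.radians(t))]])
        u=proj("side",world([tcp[0],tcp[1],yaw],e)); out.append((u[1,1]-u[0,1])/(u[1,0]-u[0,0]))
    print("lower edge slope",p[0],"res",res,"cols",cols[0],cols[-1],"=> tilt",np.interp(p[0],out,range(0,61,2)))
E
python3 - <<'E'
from seg import *
where(); tilt(27,(225,190,345,310),B[2],0)
c=seg(27,.07,(225,190,345,310),"side",smin=130,tol=8)
q=c[:,0]; x=np.arange(q[:,0].min(),q[:,0].max(),6); print([(int(v),int(q[q[:,0]==v,1].min()),int(q[q[:,0]==v,1].max())) for v in x])
E
```

```text
tcp [0.4992 0.3071 0.1448] t 34.78 F [-0.1239 -0.321  -1.6916] bin mm [ 21.3561   0.1776 144.8475] pal mm [  4.6204 453.2994 144.8475]
lower edge slope 0.4047459893048145 res 0.9802807486631195 cols 259 297 => tilt 36.894054113674144
blob px 538.5 pal-mm centre [  1.8 418.8] size [ 66.  151.4] ang 59.9
[(260, 229, 235), (266, 231, 251), (272, 242, 252), (278, 240, 255), (284, 239, 257), (290, 242, 260), (296, 254, 262)]
```

Yellow is tilted 37°. Same draw and lift as before.

Request:
move_arm:
  motion:
    - [[0,0,0,0],[0,0,0,0],[0.03,0,-0.02,0],[0.05,0,-0.0325,0],[0.05,0,-0.0325,0],[0.05,0,-0.0325,0],[0.03,0,-0.02,0],[0,0,-0.04,0],[0,0,-0.07,0],[0,0,-0.05,0],[0,0,0,0],[0,0,0,0]]
  gripper: -1
  force: 60

```text
clock: 35.88
tcp_pos: [0.582, 0.3255, 0.2643]
orientation: [[0.976, 0.218, 0.003], [0.218, -0.976, 0.001], [0.003, -0.001, -1.0]]
ft_force: [-0.1, -0.1, -2.4]
width: 0.013
grip_force: 63.5
```

```bash
python3 - <<'E'
from seg import *
where(); tilt(27,(190,120,345,300),B[2],0)
plan(*pal2w(9,0),.26,.0307)
E
```

```text
tcp [0.582  0.3255 0.2643] t 35.88 F [-0.112  -0.0626 -2.3813] bin mm [106.143    0.0967 264.2621] pal mm [ 87.9126 469.1495 264.2621]
lower edge slope 0.44686278766825804 res 0.7618143001880924 cols 224 277 => tilt 38.07326922443356
twist first 0.24 then tool shift [-0.1949  1.172   0.005 ] mm [-78.  468.8   2. ] rows>= 14
```

Request:
move_arm:
  motion:
    - [[0,0,0,0.08],[0,0,0,0.08],[0,0,0,0.08],[-0.0139,0.0837,0,0],[-0.0139,0.0837,0,0],[-0.0139,0.0837,0,0],[-0.0139,0.0837,0,0],[-0.0139,0.0837,0,0],[-0.0139,0.0837,0,0],[-0.0139,0.0837,0,0],[-0.0139,0.0837,0,0],[-0.0139,0.0837,0,0]]

```text
clock: 36.93
tcp_pos: [0.5388, 0.0211, 0.2599]
orientation: [[1.0, 0.031, -0.004], [0.031, -1.0, 0.0], [-0.004, -0.001, -1.0]]
ft_force: [0.4, 0.0, -1.3]
width: 0.0126
grip_force: 63.5
```

Request:
move_arm:
  motion:
    - [[-0.0139,0.0837,0,0],[-0.0139,0.0837,0,0],[-0.0139,0.0837,0,0],[-0.0139,0.0837,0,0],[-0.0139,0.0837,0,0],[0,0,0,0],[0,0,0.06,0],[0,0,0.06,0],[0,0,0.04,0],[0,0,0,0],[0,0,0,0]]

```text
clock: 37.85
tcp_pos: [0.5164, -0.1447, 0.196]
orientation: [[0.999, 0.031, -0.005], [0.031, -1.0, 0.002], [-0.005, -0.002, -1.0]]
ft_force: [-0.6, 0.4, -1.5]
width: 0.0126
grip_force: 63.3
```

```bash
python3 -c "
from h import *
where();a=plan(*pal2w(9,0),.15,.0307)"
```

```text
tcp [ 0.5164 -0.1447  0.196 ] t 37.85 F [-0.592   0.3699 -1.4799] bin mm [ -60.3537 -444.5456  196.0031] pal mm [  7.9187   1.1441 196.0031]
twist first 0.001 then tool shift [0.0027 0.0029 0.115 ] mm [ 1.1  1.1 46. ] rows>= 2
```

Request:
move_arm:
  motion:
    - [[0.003,0.003,0.04,0],[0,0,0.04,0],[0,0,0.03,0],[0,0,0,0],[0,0,0,0],[0,0,0.016,0],[0,0,0,0]]
  force: 20
  gripper: -1

```text
clock: 38.43
tcp_pos: [0.5194, -0.1469, 0.1487]
orientation: [[1.0, 0.031, 0.001], [0.031, -1.0, -0.0], [0.001, 0.0, -1.0]]
ft_force: [-0.1, 1.0, -1.9]
width: 0.0128
grip_force: 63.4
```

Request:
move_arm:
  motion:
    - [[0.014,0,0.012,0],[0.014,0,0.012,0],[0.014,0,0.0125,0],[0.014,0,0.0125,0],[0.011,0,0.015,0],[0.011,0,0.015,0],[0.0115,0,0.015,0],[0.0115,0,0.015,0],[0,0,0,0],[0,0,0,0]]

```text
clock: 39.27
tcp_pos: [0.563, -0.1461, 0.1074]
orientation: [[0.999, 0.031, 0.007], [0.031, -1.0, -0.001], [0.007, 0.002, -1.0]]
ft_force: [4.3, -0.3, 5.1]
width: 0.0129
grip_force: 65.1
```

Request:
move_arm:
  motion:
    - [[0.008,0,0.018,0],[0.008,0,0.018,0],[0.006,0,0.018,0],[0,0,0.012,0],[0,0,0.004,0],[0,0,0.004,0],[0,0,0,0],[0,0,0,0]]

```text
clock: 39.93
tcp_pos: [0.5704, -0.1458, 0.0771]
orientation: [[1.0, 0.031, 0.004], [0.031, -1.0, -0.001], [0.004, 0.001, -1.0]]
ft_force: [3.8, 1.4, 4.1]
width: 0.0129
grip_force: 65.5
```

Request:
move_arm:
  motion:
    - [[0,0,0.004,0],[0,0,0.004,0],[0,0,0,0],[0,0,0,0]]

```text
clock: 40.27
tcp_pos: [0.5699, -0.1458, 0.0736]
orientation: [[1.0, 0.031, 0.003], [0.031, -1.0, -0.001], [0.003, 0.001, -1.0]]
ft_force: [4.4, -1.5, 5.0]
width: 0.0128
grip_force: 65.6
```

```bash
python3 - <<'E'
from seg import *
where(); tilt(27,(225,110,335,190),.0307,0)
E
```

```text
tcp [ 0.5699 -0.1458  0.0736] t 40.27 F [ 4.3525 -1.472   5.0383] bin mm [  -8.3272 -457.2421   73.5564] pal mm [61.4041 -1.5517 73.5564]
lower edge slope 0.05361636940584298 res 0.5132946711894135 cols 262 305 => tilt 1.2852169656844374
```

Request:
move_arm:
  motion:
    - [[0,0,0.005,0],[0,0,0.004,0],[0,0,0,0],[0,0,0,0]]

```text
clock: 40.65
tcp_pos: [0.5698, -0.1457, 0.0701]
orientation: [[1.0, 0.031, 0.003], [0.031, -1.0, -0.001], [0.003, 0.001, -1.0]]
ft_force: [3.7, 0.6, 6.3]
width: 0.0129
grip_force: 65.9
```

Request:
move_arm:
  motion:
    - [[0,0,0.004,0],[0,0,0,0],[0,0,0,0]]

```text
clock: 40.9
tcp_pos: [0.5699, -0.1457, 0.0701]
orientation: [[1.0, 0.031, 0.002], [0.031, -1.0, -0.001], [0.002, 0.001, -1.0]]
ft_force: [-0.0, 1.9, 15.0]
width: 0.013
grip_force: 66.9
```

Flat. Release and go for blue.

Request:
move_arm:
  motion:
    - [[0,0,-0.004,0],[0,0,0,0],[0,0,0,0],[0,0,0,0],[0,0,0,0],[0,0,-0.03,0],[0,0,-0.06,0],[0,0,-0.09,0],[0,0,-0.09,0],[0,0,-0.06,0]]
  gripper: -0.34

```text
clock: 41.73
tcp_pos: [0.5694, -0.1457, 0.2053]
orientation: [[1.0, 0.031, 0.004], [0.031, -1.0, -0.002], [0.004, 0.002, -1.0]]
ft_force: [0.5, -0.4, 1.1]
width: 0.0284
grip_force: 0.0
```

```bash
python3 - <<'E'
from seg import *
where(); plan(*bin2w(55,86),.2,B[2])
E
```

```text
tcp [ 0.5694 -0.1457  0.2053] t 41.73 F [ 0.4939 -0.3554  1.0929] bin mm [  -8.8549 -457.0768  205.2843] pal mm [ 60.8548  -1.4884 205.2843]
twist first -0.24 then tool shift [ 0.1596 -1.3577  0.0132] mm [  63.9 -543.1    5.3] rows>= 16
```

Request:
move_arm:
  motion:
    - [[0,0,0,-0.12],[0,0,0,-0.12],[0.01,-0.0849,0,0],[0.01,-0.0849,0,0],[0.01,-0.0849,0,0],[0.01,-0.0849,0,0],[0.01,-0.0849,0,0],[0.01,-0.0849,0,0],[0.01,-0.0849,0,0],[0.01,-0.0849,0,0],[0.01,-0.0849,0,0],[0.01,-0.0849,0,0]]

```text
clock: 42.73
tcp_pos: [0.533, 0.1965, 0.2015]
orientation: [[0.976, 0.218, 0.001], [0.218, -0.976, 0.0], [0.001, 0.0, -1.0]]
ft_force: [1.2, 0.0, -0.2]
width: 0.0284
grip_force: 0.0
```

Request:
move_arm:
  motion:
    - [[0.01,-0.0849,0,0],[0.01,-0.0849,0,0],[0.01,-0.0849,0,0],[0.01,-0.0849,0,0],[0.01,-0.0849,0,0],[0.01,-0.0849,0,0],[0,0,0.08,0],[0,0,0.08,0],[0,0,0.06,0],[0,0,0,0],[0,0,0,0],[0,0,0,0]]

```text
clock: 43.73
tcp_pos: [0.5135, 0.3994, 0.1148]
orientation: [[0.976, 0.218, 0.002], [0.218, -0.976, 0.001], [0.003, -0.001, -1.0]]
ft_force: [0.3, 1.1, 0.5]
width: 0.0281
grip_force: 0.0
```

```bash
python3 - <<'E'
from seg import *
where(); plan(*bin2w(55,86),.0325,B[2])
seg(0,.053,(340,165,450,270)); seg(25,.053,(340,165,450,270))
E
```

```text
tcp [0.5135 0.3994 0.1148] t 43.73 F [0.3128 1.1042 0.4848] bin mm [ 55.4324  87.1329 114.7899] pal mm [ 21.753  545.1083 114.7899]
twist first -0.001 then tool shift [-0.0011  0.0028  0.2057] mm [-0.4  1.1 82.3] rows>= 3
blob px 1300.0 pal-mm centre [ -8.  -74.5] size [ 64.2 145. ] ang 89.9
blob px 1432.5 pal-mm centre [ 0.9 -0.1] size [ 64.7 147.6] ang 90.0
```

Request:
move_arm:
  motion:
    - [[0,0.003,0.05,0],[0,0,0.06,0],[0,0,0.04,0],[0,0,0.03,0],[0,0,0.017,0],[0,0,0.007,0],[0,0,0,0],[0,0,0,0],[0,0,0,0]]

```text
clock: 44.58
tcp_pos: [0.5136, 0.3983, 0.0323]
orientation: [[0.976, 0.218, 0.002], [0.218, -0.976, 0.001], [0.002, -0.001, -1.0]]
ft_force: [0.4, -0.1, -0.3]
width: 0.028
grip_force: 0.0
```

Request:
move_arm:
  motion:
    - [[0,0,0,0],[0,0,0,0],[0,0,0,0],[0,0,0,0],[0,0,0,0],[0,0,0,0]]
  gripper: -1
  force: 20

```text
clock: 45.08
tcp_pos: [0.5133, 0.3983, 0.0319]
orientation: [[0.976, 0.218, 0.001], [0.218, -0.976, 0.001], [0.002, -0.001, -1.0]]
ft_force: [-0.3, 0.1, 5.8]
width: 0.0139
grip_force: 21.7
```

Request:
move_arm:
  motion:
    - [[0,0,-0.03,0],[0,0,-0.04,0],[0,0,-0.05,0],[0,0,-0.017,0],[0,0,0,0],[0,0,0,0]]

```text
clock: 45.58
tcp_pos: [0.5126, 0.3976, 0.0855]
orientation: [[0.976, 0.218, -0.0], [0.218, -0.976, -0.0], [-0.0, 0.0, -1.0]]
ft_force: [-0.3, -0.4, -0.9]
width: 0.0134
grip_force: 20.8
```

```bash
python3 - <<'E'
from seg import *
where(); tilt(110,(225,190,345,320),B[2],0)
E
```

```text
tcp [0.5126 0.3976 0.0855] t 45.58 F [-0.2736 -0.4347 -0.8974] bin mm [54.1204 85.5607 85.5143] pal mm [ 20.7597 543.3177  85.5143]
lower edge slope -0.0951417004048575 res 0.5101214574900155 cols 259 303 => tilt 1.3279102433617527
```

Request:
move_arm:
  motion:
    - [[-0.0065,0,-0.029,0],[-0.0065,0,-0.028,0],[-0.0085,0,-0.018,0],[-0.0085,0,-0.018,0],[0,0,0,0],[0,0,0,0]]

```text
clock: 46.13
tcp_pos: [0.5014, 0.3956, 0.1243]
orientation: [[0.976, 0.218, 0.002], [0.218, -0.976, 0.001], [0.002, -0.001, -1.0]]
ft_force: [0.2, -0.2, -1.6]
width: 0.0132
grip_force: 20.3
```

Request:
move_arm:
  motion:
    - [[-0.013,0,-0.0165,0],[-0.013,0,-0.0165,0],[-0.013,0,-0.011,0],[-0.013,0,-0.011,0],[0,0,0,0],[0,0,0,0]]

```text
clock: 46.63
tcp_pos: [0.4807, 0.3909, 0.1459]
orientation: [[0.976, 0.218, 0.001], [0.218, -0.976, 0.001], [0.001, -0.001, -1.0]]
ft_force: [0.5, -0.0, -1.0]
width: 0.0137
grip_force: 20.4
```

```bash
python3 - <<'E'
from seg import *
where(); tilt(110,(225,190,345,320),B[2],0)
E
```

```text
tcp [0.4807 0.3909 0.1459] t 46.63 F [ 0.5435 -0.0269 -1.0051] bin mm [ 21.5586  85.9603 145.9039] pal mm [-11.2974 537.5925 145.9039]
lower edge slope 0.37563025210083945 res 0.454621848739464 cols 263 303 => tilt 37.19787437116365
```

Request:
move_arm:
  motion:
    - [[0,0,0,0],[0,0,0,0],[0.03,0,-0.02,0],[0.05,0,-0.0325,0],[0.05,0,-0.0325,0],[0.05,0,-0.0325,0],[0.03,0,-0.02,0],[0,0,-0.04,0],[0,0,-0.07,0],[0,0,-0.05,0],[0,0,0,0],[0,0,0,0]]
  gripper: -1
  force: 60

```text
clock: 47.68
tcp_pos: [0.5635, 0.4093, 0.2654]
orientation: [[0.976, 0.218, 0.003], [0.218, -0.976, 0.002], [0.003, -0.001, -1.0]]
ft_force: [-0.7, -0.2, -2.1]
width: 0.0124
grip_force: 63.4
```

```bash
python3 - <<'E'
from seg import *
where(); tilt(110,(190,140,345,320),B[2],0)
plan(*pal2w(7,75),.26,.0307)
E
```

```text
tcp [0.5635 0.4093 0.2654] t 47.68 F [-0.7011 -0.1624 -2.1066] bin mm [106.3663  85.8779 265.3924] pal mm [ 72.0157 553.445  265.3924]
lower edge slope 0.38285714285714195 res 0.6097959183674106 cols 225 279 => tilt 36.42351711824473
twist first 0.24 then tool shift [-0.1603  1.195   0.0076] mm [-64.1 478.    3. ] rows>= 14
```

Request:
move_arm:
  motion:
    - [[0,0,0,0.08],[0,0,0,0.08],[0,0,0,0.08],[-0.0115,0.0853,0,0],[-0.0115,0.0853,0,0],[-0.0115,0.0853,0,0],[-0.0115,0.0853,0,0],[-0.0115,0.0853,0,0],[-0.0115,0.0853,0,0],[-0.0115,0.0853,0,0],[-0.0115,0.0853,0,0],[-0.0115,0.0853,0,0]]

```text
clock: 48.73
tcp_pos: [0.5292, 0.0991, 0.2609]
orientation: [[1.0, 0.031, -0.004], [0.031, -1.0, -0.0], [-0.004, 0.0, -1.0]]
ft_force: [0.7, -0.1, -1.0]
width: 0.0124
grip_force: 63.3
```

Request:
move_arm:
  motion:
    - [[-0.0115,0.0853,0,0],[-0.0115,0.0853,0,0],[-0.0115,0.0853,0,0],[-0.0115,0.0853,0,0],[-0.0115,0.0853,0,0],[0,0,0,0],[0,0,0.06,0],[0,0,0.06,0],[0,0,0.04,0],[0,0,0,0],[0,0,0,0]]

```text
clock: 49.65
tcp_pos: [0.5116, -0.0698, 0.1971]
orientation: [[1.0, 0.031, -0.005], [0.031, -1.0, 0.002], [-0.005, -0.002, -1.0]]
ft_force: [-0.1, 0.0, -0.7]
width: 0.0131
grip_force: 63.2
```

```bash
python3 -c "
from h import *
where();a=plan(*pal2w(7,75),.15,.0307)"
```

```text
tcp [ 0.5116 -0.0698  0.1971] t 49.65 F [-0.091   0.0198 -0.714 ] bin mm [ -48.7413 -370.3833  197.0996] pal mm [  5.391   76.1675 197.0996]
twist first 0.001 then tool shift [0.004  0.0029 0.1177] mm [ 1.6  1.2 47.1] rows>= 2
```

Request:
move_arm:
  motion:
    - [[0.004,0.003,0.04,0],[0,0,0.04,0],[0,0,0.03,0],[0,0,0,0],[0,0,0,0],[0,0,0.018,0],[0,0,0,0]]
  force: 20
  gripper: -1

```text
clock: 50.23
tcp_pos: [0.5149, -0.0717, 0.1487]
orientation: [[1.0, 0.031, 0.0], [0.031, -1.0, -0.0], [0.0, 0.0, -1.0]]
ft_force: [-0.9, -0.2, -1.5]
width: 0.0125
grip_force: 63.3
```

Request:
move_arm:
  motion:
    - [[0.014,0,0.012,0],[0.014,0,0.012,0],[0.014,0,0.0125,0],[0.014,0,0.0125,0],[0.011,0,0.015,0],[0.011,0,0.015,0],[0.0115,0,0.015,0],[0.0115,0,0.015,0],[0,0,0,0],[0,0,0,0]]

```text
clock: 51.07
tcp_pos: [0.5588, -0.0708, 0.1076]
orientation: [[0.999, 0.031, 0.007], [0.031, -1.0, -0.001], [0.007, 0.001, -1.0]]
ft_force: [4.1, 0.1, 4.8]
width: 0.0127
grip_force: 63.2
```

Request:
move_arm:
  motion:
    - [[0.008,0,0.018,0],[0.008,0,0.018,0],[0.006,0,0.018,0],[0,0,0.012,0],[0,0,0.004,0],[0,0,0.004,0],[0,0,0,0],[0,0,0,0]]

```text
clock: 51.73
tcp_pos: [0.5665, -0.0706, 0.0774]
orientation: [[1.0, 0.031, 0.005], [0.031, -1.0, -0.001], [0.005, 0.001, -1.0]]
ft_force: [3.5, 0.1, 4.8]
width: 0.0125
grip_force: 63.5
```

Request:
move_arm:
  motion:
    - [[0,0,0.004,0],[0,0,0.004,0],[0,0,0,0],[0,0,0,0]]

```text
clock: 52.07
tcp_pos: [0.5664, -0.0706, 0.0742]
orientation: [[1.0, 0.031, 0.005], [0.031, -1.0, -0.001], [0.004, 0.001, -1.0]]
ft_force: [3.2, -0.1, 5.8]
width: 0.0126
grip_force: 63.6
```

Request:
move_arm:
  motion:
    - [[0,0,0.004,0],[0,0,0,0],[0,0,0,0]]

```text
clock: 52.32
tcp_pos: [0.5657, -0.0705, 0.0721]
orientation: [[1.0, 0.031, 0.003], [0.031, -1.0, -0.001], [0.003, 0.001, -1.0]]
ft_force: [3.9, 0.2, 4.3]
width: 0.013
grip_force: 63.6
```

Request:
move_arm:
  motion:
    - [[0,0,0.004,0],[0,0,0,0],[0,0,0,0]]

```text
clock: 52.57
tcp_pos: [0.5658, -0.0705, 0.0716]
orientation: [[1.0, 0.031, 0.003], [0.031, -1.0, -0.001], [0.003, 0.001, -1.0]]
ft_force: [1.7, 1.3, 11.2]
width: 0.0125
grip_force: 64.5
```

Request:
move_arm:
  motion:
    - [[0,0,0.004,0],[0,0,0,0],[0,0,0,0]]

```text
clock: 52.82
tcp_pos: [0.5658, -0.0705, 0.0716]
orientation: [[1.0, 0.031, 0.003], [0.031, -1.0, -0.001], [0.003, 0.001, -1.0]]
ft_force: [-4.0, 0.7, 20.2]
width: 0.0129
grip_force: 65.7
```

Flat. Release, retreat up and away towards the robot's right, then check everything.

Request:
move_arm:
  motion:
    - [[0,0,-0.005,0],[0,0,0,0],[0,0,0,0],[0,0,0,0],[0,0,0,0],[0,0,-0.03,0],[0,0,-0.06,0],[0,0,-0.09,0],[0,0,-0.09,0],[0,0,-0.09,0]]
  gripper: -0.34

```text
clock: 53.65
tcp_pos: [0.5635, -0.07, 0.2154]
orientation: [[1.0, 0.031, -0.001], [0.031, -1.0, 0.0], [-0.001, -0.0, -1.0]]
ft_force: [0.9, 0.3, -0.2]
width: 0.0282
grip_force: 0.0
```

Request:
move_arm:
  motion:
    - [[-0.02,0.09,0,0],[-0.04,0.09,0,0],[-0.05,0.09,0,0],[-0.05,0.09,0,0],[-0.05,0.09,0,0],[-0.05,0.09,0,0],[-0.05,0.09,0,0],[-0.05,0.09,0,0],[-0.05,0.09,0,0],[-0.05,0.09,0,0],[-0.05,0.09,0,0],[-0.05,0.09,0,0]]

```text
clock: 54.65
tcp_pos: [0.3521, -0.5105, 0.2144]
orientation: [[1.0, 0.031, 0.0], [0.031, -1.0, -0.001], [0.0, 0.001, -1.0]]
ft_force: [0.5, 0.6, 0.0]
width: 0.0282
grip_force: 0.0
```

Request:
move_arm:
  motion:
    - [[-0.03,0.08,0,0],[-0.03,0.08,0,0],[0,0,0,0],[0,0,0,0]]

```text
clock: 54.98
tcp_pos: [0.3304, -0.5747, 0.2136]
orientation: [[1.0, 0.028, -0.0], [0.028, -1.0, 0.001], [-0.0, -0.001, -1.0]]
ft_force: [1.1, 0.4, 0.1]
width: 0.0284
grip_force: 0.0
```

```bash
python3 - <<'E'
from seg import *
where()
R=(340,165,450,270)
for h,n in((0,'red'),(25,'yellow'),(108,'blue')): print(n,end=' '); seg(h,.053,R)
T=(444,165,475,272)
for h,n,s in((0,'red',90),(140,'violet',40),(70,'green',60),(22,'yellow',90)): print('chip',n,end=' '); seg(h,.01,T,smin=s,vmin=25,tol=14)
# scraper: yellow foot, and pad
print('scraper foot',end=' '); seg(28,.016,(285,150,325,220),smin=150,tol=6)
a=cv2.imread("pics/top0.png").astype(int); b=r.snapshot("top")[:,:,::-1].astype(int); cv2.imwrite("pics/fin.png",b)
# bystanders: image shift from the first picture
for n,(x0,y0,x1,y1) in dict(bottle=(340,98,378,140),tin=(250,68,290,132),tape=(382,105,426,146),knife=(293,222,323,303),tube=(208,118,260,148),look1=(148,105,183,170),look2=(90,208,145,274)).items():
    print(n,cv2.phaseCorrelate(cv2.cvtColor(a[y0:y1,x0:x1].astype(np.uint8),6).astype(float),cv2.cvtColor(b[y0:y1,x0:x1].astype(np.uint8),6).astype(float)))
E
```

```text
tcp [ 0.3304 -0.5747  0.2136] t 54.98 F [1.1109 0.3531 0.1115] bin mm [-335.5581 -823.6966  213.5913] pal mm [-191.1513 -422.9597  213.5913]
red blob px 1305.0 pal-mm centre [ -8.  -74.5] size [ 64.3 145. ] ang 89.9
yellow blob px 1459.5 pal-mm centre [ 0.9 -0.1] size [147.7  65. ] ang 0.1
blue blob px 1193.5 pal-mm centre [ 3.9 75.3] size [143.5  60.8] ang 0.5
chip red blob px 69.5 pal-mm centre [  36.4 -165.7] size [23.2 26.3] ang 87.6
chip violet blob px 72.5 pal-mm centre [   3.9 -165.5] size [25.8 23.3] ang 89.8
chip green blob px 53.5 pal-mm centre [ -69.5 -167.6] size [20.4 20.8] ang 87.6
chip yellow blob px 24.5 pal-mm centre [ -28.2 -143. ] size [21.5 11.6] ang 9.0
scraper foot blob px 174.0 pal-mm centre [ 86.6 227.7] size [93.3 37.8] ang 13.3
bottle ((0.022921451887857103, 0.492438865847312), 1.0288769491616059)
tin ((-0.02556106251495649, 0.022397221122727018), 1.0090343653779155)
tape ((0.5239644971077944, 0.5155181474758024), 0.9836950959249277)
knife ((0.1653307583440924, 0.5909344358108939), 0.9110999582612841)
tube ((0.004707637503145179, -0.058081917027211105), 0.9894068053562005)
look1 ((-0.025523565514333768, 0.06907442525191954), 0.974282609290097)
look2 ((-0.022399312510405167, 0.03614611410936419), 0.9989001489008396)[ WARN:0@5.394] global loadsave.cpp:1063 imwrite_ Unsupported depth image for selected encoder is fallbacked to CV_8U.
```

All three panels lie flat and square on the glass, with gaps and inside the rims. The lumps are in the trough, the scraper is on its pad, and nothing else has shifted. Handing in.

```bash
python3 -c "
from bench import r
print(r.job_done())"
```

```text
the job is handed in; nothing more can be done
None
```

The job is handed in at about 55 s of the 210 s: all four lumps present are in the trough (no turquoise one at the start), the red, yellow and blue panels lie flat and square side by side on the glass, the scraper stands centred on its pad, and the other things I checked had not visibly moved; the one rough moment was a brief 61 N reading at the wrist (limit 120 N) while reaching for the red panel, when the fingers met something I did not identify.

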